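# Nest the sample cups into one stack

## Task

Stack up the three tapered steel sample cups for putting away: nest the two that stand loose on the worktop upright into the one standing in the small steel tray, one inside the other and fully down, in either order. Leave the tray's cup standing about where it is, and leave the low straight-sided steel pot alone.

Things in the scene. Friction and masses are not known exactly. Their poses are not given: they have to be found in the camera images.
- base_cup: Tapered steel cup upright in the small fixed tray (110x130 mm, walls 12 high, floor 3); bottom of the stack. In mm: 74 tall, 110 g; outer diameter 40 at the foot, 61 at 58 height, then a straight rim band of 64 over the top 14; mouth 59, wall 2.5. Inner floor 26 above the underside: a nested cup stands on it, rims 26 apart, 2 play all round. Origin: centre of underside; z up the axis.
- cup_a: Tapered steel cup identical to base_cup in shape and size, upright on the open worktop left of the tray, in one of the row's three places; glassware, some of it tall, stands behind the row and the tray. Best gripped across its 64 mm rim band, fingers to its left and right, tips at most 20 mm below the rim so that they clear the cup it goes into. Origin: centre of underside; z up the axis.
- cup_b: Second loose tapered steel cup, identical to cup_a, upright in another place of the row. Origin: centre of underside; z up the axis.
- pot: Bystander: a low straight-sided stainless steel pot, 62 mm diameter, 46 mm tall, open at the top, standing in the same row as the two loose cups (which of the three places holds it varies). Not to be used or moved. Origin: centre of the underside; z up.
Not all that is in view belongs to the job. Leave any blue or green look-alike of the cup_b alone.

How it is judged:
By the outcome, as a careful person would: the job done as asked, in the order asked, and still so for the second after the job is handed in, with the robot touching nothing.
It also fails if it takes over 70 s, if anything falls off the work surface, if the arm or the gripper's body presses on something with over 40 N, if the wrist force passes 120 N, or if a joint passes its speed limit or range.

## Robot

A 7-joint arm with a two-finger parallel gripper is mounted at the origin on a cart in front of the work surface, level with it; the furniture and walls round the work are solid. World frame = base frame: x ahead of the robot, y to its left, z up, the work surface at z = 0. Lengths are in m, angles in rad, forces in N, time in s.
With the tool pointing down it reaches from about 0.4 to 0.875 m from the base axis. Payload 19.3 kg.
Tool frame: the origin (TCP) lies at the very end of the fingers, on their centre line; the grasp point (between the pads) lies 19 mm behind it; z points along the fingers, x is the direction in which the jaws open and shut, and the axes are right-handed (so a half turn about z gives the same grasp; the last joint's range is limited). The gripper opens to 85 mm and grips with 20 to 120 N. Pads are 22 mm wide; open, the fingers measure 114 mm over their backs; the gripper's body (76 mm by 85 mm) begins 54 mm behind the grasp point. The pads swing forward as they close: fully open they stand 13 mm farther back than shut.
Start: joints at [1.037, 0.521, -0.036, 1.599, 0.021, 1.021, -0.113], TCP at [0.28, -0.559, 0.231] pointing down, gripper open.
Joint ranges: [-2.91, 2.91], [-0.3, 2.13], [-1.5, 1.42], [0.17, 2.43], [-1.26, 4.41], [0.16, 1.93], [-2.52, 2.52]. Speed limits (rad/s): [1.89, 1.89, 2.39, 2.39, 3.01, 3.01, 3.01].

## Interface

Orientations are given as [roll, pitch, yaw] about the fixed x, y, z axes, in that order (R = Rz(yaw) Ry(pitch) Rx(roll)).
In Python, from workcell import observe, eyes, job_done gives the robot as it stands. The module is installed in compiled form; this text tells all that it offers.
- The arm moves only by the shell command python3 -m pendant 'ROWS' [FORCE]. ROWS is JSON, a list of rows, each an object of numbers: "dx", "dy", "dz": the shift along the tool's x, y, z in mm; "ax", "ay", "az": the turn, a rotation vector about the tool's x, y, z in degrees; "claw": the finger opening in mm, from 0 to 85.4. A call has 1 to 10 rows; each row is the pose to reach, as a shift and turn from the pose commanded when the call began, along the tool's axes at that moment; what a row does not reach only later rows make up. A row lasts 1/12 s, in which the tool goes at most 41.7 mm and 7.16 degrees, less where a joint would pass 70% of its speed; a pose out of reach is approached as far as the arm can. A call with a gripper value outside its range is refused whole. The fingers move at their own pace and stop on an object; FORCE is the grip in N (left out, the last holds). Time passes only in rows, so rows that repeat a pose let the fingers close. It gives the time, the measured TCP pose, the force and the opening at its end, in the units of the state.
- observe(): the state, without advancing time (a new reading comes with each control period).
- eyes.grab_frame(name): name is "scene" or "top" or "wrist"; returns a dict with "image" (384x512x3 uint8, blue, green, red), "fovy" (degrees; the focal length in pixels is half the picture's height over the tangent of half this angle, whatever the lens; pixels are square), "cx", "cy" (the principal point, pixels), "view" (4x4, takes a point from world to camera coordinates). Camera axes: x right, y up, looking along -z (the intrinsics and any distortion apply to the point x, -y, -z); pixel columns grow to the right and rows downward; lengths in m; the calibration is good to about 2 mm. A picture is of the moment at which its call begins. There is no depth.
- job_done(): hands the job in, once; it reports no verdict.
The state is a dict: "clock": time; "qpos": joint angles; "qd": joint speeds; "joint_efforts": joint torques, N m; "position": TCP position; "tool_rot": TCP orientation; "force": force on the tool from outside, world axes, zero at the start; "moment": the same for the moment, N m; "grip_width": finger opening in m.
Only numpy, scipy, OpenCV 4.12 (cv2) and the standard library are available. Lean on these libraries where they do the work, as an engineer would, in place of code of your own. Each camera call takes 0.05 s, during which the arm holds its last target.

## Working session

There is one attempt and no reset: what is moved stays moved. The work goes in short steps, Python scripts to look and compute and a shell command to move; the robot and the scene stay as the last step left them, time stands still between calls to the robot, and variables do not carry over. Pictures are saved under pics/ and viewed, and the job is handed in when it is done.

```bash
mkdir -p pics; cat > h.py <<'E'
import numpy as np, cv2
from workcell import observe, eyes
def grab(name,fn):
    f=eyes.grab_frame(name); cv2.imwrite('pics/'+fn+'.png',f['image'])
    np.savez('pics/'+fn+'.npz',view=np.array(f['view']),fovy=f['fovy'],cx=f['cx'],cy=f['cy'],image=f['image'])
    print(name,[k for k in f], f['fovy'],f['cx'],f['cy'])
def load(fn):
    d=np.load('pics/'+fn+'.npz'); H=d['image'].shape[0]
    return d['view'],H/2/np.tan(np.radians(float(d['fovy']))/2),float(d['cx']),float(d['cy']),d['image']
def ray(fn,u,v,z):
    V,f,cx,cy,_=load(fn); R=V[:3,:3];t=V[:3,3]
    d=R.T@np.array([(u-cx)/f,-(v-cy)/f,-1]); o=-R.T@t
    return o+d*(z-o[2])/d[2]
def proj(fn,p):
    V,f,cx,cy,_=load(fn); c=V[:3,:3]@np.array(p)+V[:3,3]
    return cx+f*c[0]/-c[2], cy+f*(-c[1])/-c[2]
def crop(fn,x0,y0,x1,y1,s,out):
    im=load(fn)[4][y0:y1,x0:x1]; cv2.imwrite('pics/'+out+'.png',cv2.resize(im,None,fx=s,fy=s,interpolation=cv2.INTER_CUBIC))
E
python3 - <<'E'
from h import *
for n in('scene','top','wrist'): grab(n,n+'0')
for n in('scene','top','wrist'): 
    V=load(n+'0')[0]; print(n,(-V[:3,:3].T@V[:3,3]).round(3), V[2,:3].round(2))
print({k:np.round(v,3) for k,v in observe().items()})
import workcell; f=eyes.grab_frame('top'); print({k:v for k,v in f.items() if k not in('image','view')})
E
```

```text
scene ['image', 'fovy', 'cx', 'cy', 'view'] 57.20306307642925 248.65326284117242 196.40842409468206
top ['image', 'fovy', 'cx', 'cy', 'view'] 42.066247202738396 255.00346556463737 182.70865790123503
wrist ['image', 'fovy', 'cx', 'cy', 'view'] 65.60664801251116 254.62349548184105 191.8767231973517
scene [-0.027  0.624  0.652] [-0.44  0.58  0.68]
top [0.121 0.101 1.709] [-0.14 -0.02  0.99]
wrist [ 0.343 -0.525  0.372] [0.25 0.13 0.96]
{'clock': np.float64(0.15), 'qpos': array([ 1.037,  0.522, -0.036,  1.6  ,  0.021,  1.021, -0.113]), 'qd': array([ 0.   , -0.002,  0.001, -0.002, -0.   , -0.   , -0.001]), 'joint_efforts': array([-0.0000e+00, -9.2739e+01,  1.9800e+00, -3.7006e+01,  1.8000e-02,
        6.0000e-03, -0.0000e+00]), 'position': array([ 0.279, -0.559,  0.231]), 'tool_rot': array([ 3.142e+00,  1.000e-03, -1.107e+00]), 'force': array([ 0.33 , -0.089,  0.2  ]), 'moment': array([0.018, 0.007, 0.03 ]), 'grip_width': np.float64(0.085)}
{'fovy': 42.066247202738396, 'cx': 255.00346556463737, 'cy': 182.70865790123503}
```

View pics/scene0.png

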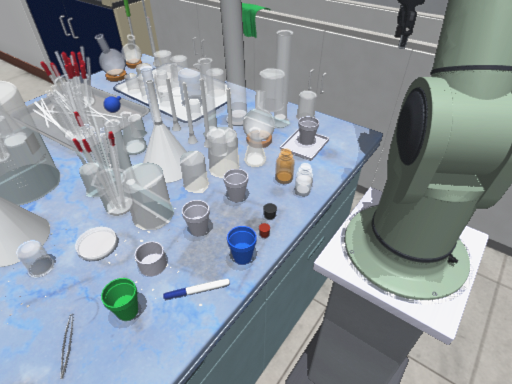

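View pics/top0.png

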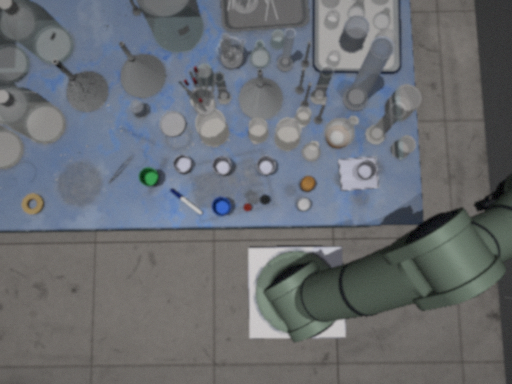

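View pics/wrist0.png

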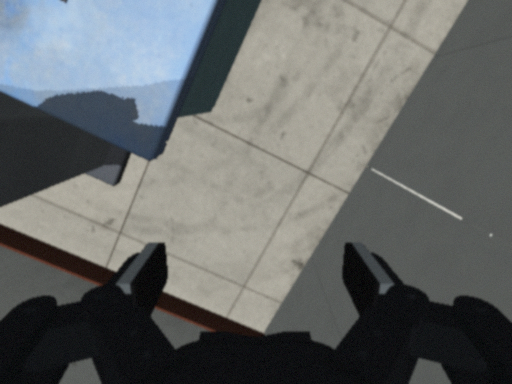

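The scene view shows the pot at (150,258), loose cups at (197,217) and (236,185), and the tray cup at (307,130). Blue (242,244) and green (121,298) are look-alikes. Next I'll enlarge these.

```bash
python3 - <<'E'
from h import *
crop('scene0',120,100,340,290,3.5,'c1')
crop('top0',160,135,300,225,5.5,'c2')
crop('top0',290,70,430,225,3.8,'c3')
E
```

```text
(no output)
```

View pics/c1.png

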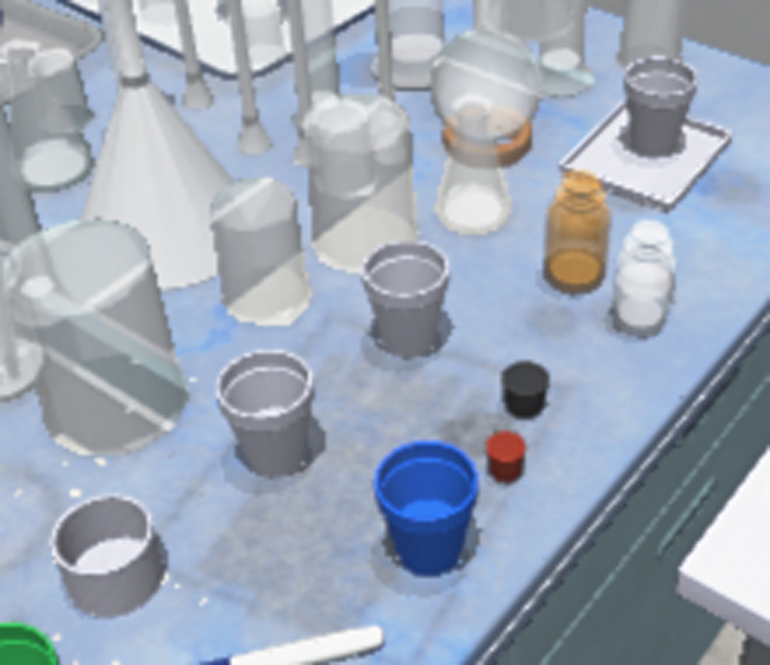

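View pics/c2.png

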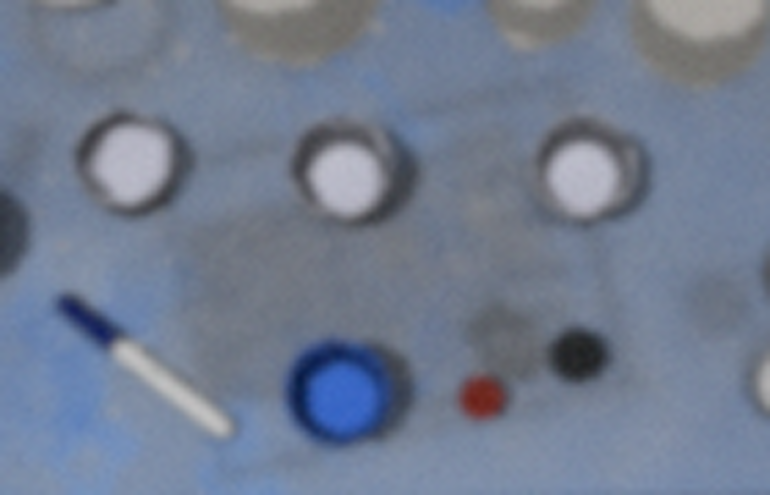

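View pics/c3.png

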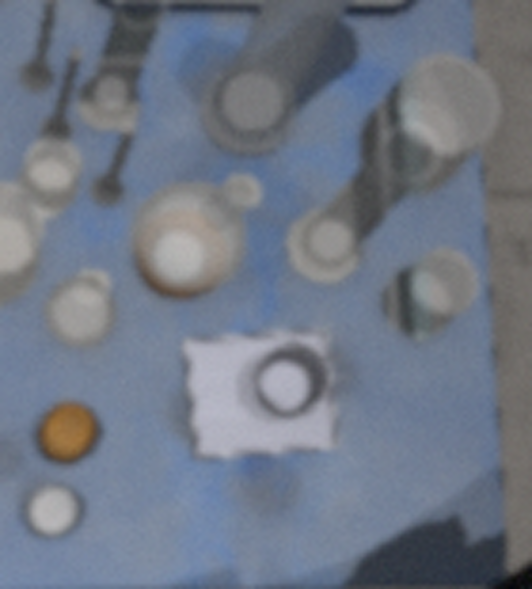

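```bash
python3 - <<'E'
from h import *
S=lambda x,y:(120+x/3.5-.0,100+y/3.5)
T2=lambda x,y:(160+x/5.5,135+y/5.5)
T3=lambda x,y:(290+x/3.8,70+y/3.8)
for n,s,t,zr,zf in (('mid',(266,384),T2(345,180),.074,.026),('right',(406,270),T2(584,178),.074,.026),('base',(659,82),T3(286,386),.077,.029),('pot',(105,533),T2(132,166),.046,.003)):
    print(n,'scene',ray('scene0',*S(*s),zr).round(4),'top',ray('top0',*t,zf).round(4))
print('amber',ray('top0',*T3(68,432),.06), 'white',ray('top0',*T3(54,510),.06))
print('blue',ray('top0',*T2(340,393),.03))
for c in ((187,342),(325,333),(335,450),(203,458)): print('tray',ray('top0',*T3(*c),.012).round(3))
for c in ((80,310),(190,235),(328,240),(430,290)): print('glass',ray('top0',*T3(*c),.0).round(3))
E
```

```text
mid scene [0.4198 0.2435 0.074 ] top [0.4198 0.2421 0.026 ]
right scene [0.4176 0.0973 0.074 ] top [0.4185 0.0932 0.026 ]
base scene [ 0.3947 -0.2293  0.077 ] top [ 0.3976 -0.2429  0.029 ]
pot scene [0.433  0.3789 0.046 ] top [0.4352 0.379  0.003 ]
amber [ 0.35489497 -0.04452862  0.06      ] white [ 0.28647253 -0.03037679  0.06      ]
blue [0.28624416 0.24541185 0.03      ]
tray [ 0.442 -0.159  0.012]
tray [ 0.448 -0.284  0.012]
tray [ 0.341 -0.288  0.012]
tray [ 0.336 -0.169  0.012]
glass [ 0.476 -0.064  0.   ]
glass [ 0.545 -0.167  0.   ]
glass [ 0.538 -0.293  0.   ]
glass [ 0.489 -0.384  0.   ]
```

```bash
python3 -m pendant '[{"dz":-40,"az":-7},{"dx":-30,"dy":-30,"dz":-60,"az":-14},{"dx":-60,"dy":-60,"dz":-60,"az":-21},{"dx":-90,"dy":-90,"dz":-60,"az":-28},{"dx":-120,"dy":-120,"dz":-60,"az":-35},{"dx":-140,"dy":-145,"dz":-60,"az":-42},{"dx":-140,"dy":-145,"dz":-60,"az":-49},{"dx":-140,"dy":-145,"dz":-60,"az":-56},{"dx":-140,"dy":-145,"dz":-60,"az":-63},{"dx":-140,"dy":-145,"dz":-60,"az":-70}]'
cat >> h.py <<'E'
def st():
    s=observe(); print('t',round(float(s['clock']),2),'pos',np.round(s['position'],4),'rpy',np.round(np.degrees(s['tool_rot']),2),'q',np.round(s['qpos'],2),'F',np.round(s['force'],1),'w',round(float(s['grip_width']),4)); return s
def to(x,y,z,yaw=None):
    s=observe(); from scipy.spatial.transform import Rotation as R
    r=R.from_euler('xyz',s['tool_rot']); p=np.array([x,y,z])-s['position']
    print('d tool mm',np.round(r.inv().apply(p)*1000,1), end=' ')
    if yaw is not None:
        g=R.from_euler('xyz',[np.pi,0,np.radians(yaw)]); print('rotvec',np.round((r.inv()*g).as_rotvec(degrees=True),1))
E
python3 -c "
from h import *
st();to(.396,-.240,.28,90)"
```

```text
t 0.2 pos [ 0.2795 -0.5588  0.2309] rpy [ 1.800e+02  4.000e-02 -6.343e+01] q [ 1.04  0.52 -0.04  1.6   0.02  1.02 -0.11] F [-1.1  0.6 -1. ] w 0.0855
d tool mm [-233.  -246.8  -48.9] rotvec [-1.000e-01  0.000e+00 -1.534e+02]schema error: expected keys dx, dy, dz, ax, ay, az, claw
```

```bash
python3 -m pendant '[{"dx":0,"dy":0,"dz":-40,"ax":0,"ay":0,"az":-7,"claw":85},{"dx":-30,"dy":-30,"dz":-60,"ax":0,"ay":0,"az":-14,"claw":85},{"dx":-60,"dy":-60,"dz":-60,"ax":0,"ay":0,"az":-21,"claw":85},{"dx":-90,"dy":-90,"dz":-60,"ax":0,"ay":0,"az":-28,"claw":85},{"dx":-120,"dy":-120,"dz":-60,"ax":0,"ay":0,"az":-35,"claw":85},{"dx":-140,"dy":-145,"dz":-60,"ax":0,"ay":0,"az":-42,"claw":85},{"dx":-140,"dy":-145,"dz":-60,"ax":0,"ay":0,"az":-49,"claw":85},{"dx":-140,"dy":-145,"dz":-60,"ax":0,"ay":0,"az":-56,"claw":85},{"dx":-140,"dy":-145,"dz":-60,"ax":0,"ay":0,"az":-63,"claw":85},{"dx":-140,"dy":-145,"dz":-60,"ax":0,"ay":0,"az":-70,"claw":85}]'
python3 -c "
from h import *
st();to(.396,-.240,.28,90)"
```

```text
clock: 1.03
position: [0.3467, -0.3687, 0.2913]
tool_rot: [3.141, 0.0, 0.121]
force: [0.1, -0.6, 0.4]
grip_width: 0.0849
t 1.03 pos [ 0.3467 -0.3687  0.2913] rpy [179.99   0.     6.94] q [ 0.98  0.28 -0.35  1.82  0.11  1.06  0.71] F [ 0.1 -0.6  0.4] w 0.0849
d tool mm [  64.5 -121.8   11.3] rotvec [  0.    0.  -83.1]
```

```bash
python3 -m pendant '[{"dx":10,"dy":-25,"dz":0,"ax":0,"ay":0,"az":-7,"claw":85},{"dx":30,"dy":-55,"dz":0,"ax":0,"ay":0,"az":-14,"claw":85},{"dx":50,"dy":-90,"dz":5,"ax":0,"ay":0,"az":-21,"claw":85},{"dx":64,"dy":-122,"dz":11,"ax":0,"ay":0,"az":-28,"claw":85},{"dx":64,"dy":-122,"dz":11,"ax":0,"ay":0,"az":-35,"claw":85},{"dx":64,"dy":-122,"dz":11,"ax":0,"ay":0,"az":-42,"claw":85},{"dx":64,"dy":-122,"dz":11,"ax":0,"ay":0,"az":-49,"claw":85},{"dx":64,"dy":-122,"dz":11,"ax":0,"ay":0,"az":-56,"claw":85},{"dx":64,"dy":-122,"dz":11,"ax":0,"ay":0,"az":-63,"claw":85},{"dx":64,"dy":-122,"dz":11,"ax":0,"ay":0,"az":-70,"claw":85}]'
python3 -m pendant '[{"dx":0,"dy":0,"dz":0,"ax":0,"ay":0,"az":-7,"claw":85},{"dx":0,"dy":0,"dz":0,"ax":0,"ay":0,"az":-13.1,"claw":85},{"dx":0,"dy":0,"dz":0,"ax":0,"ay":0,"az":-13.1,"claw":85},{"dx":0,"dy":0,"dz":0,"ax":0,"ay":0,"az":-13.1,"claw":85}]'
python3 -c "
from h import *
st();to(.396,-.240,.28,90);grab('wrist','w1')
print(proj('w1',(.396,-.236,.077)))"
```

```text
clock: 1.87
position: [0.3962, -0.2404, 0.2803]
tool_rot: [-3.141, 0.0, 1.342]
force: [-0.3, 0.5, -0.8]
grip_width: 0.0849
clock: 2.2
position: [0.3961, -0.2405, 0.2802]
tool_rot: [-3.141, -0.0, 1.561]
force: [-0.9, -0.2, 0.0]
grip_width: 0.0846
t 2.2 pos [ 0.3961 -0.2405  0.2802] rpy [-1.7999e+02 -1.0000e-02  8.9450e+01] q [ 0.98  0.26 -0.67  1.92  0.19  1.03  1.79] F [-0.9 -0.2  0. ] w 0.0846
d tool mm [ 0.5 -0.1  0.2] rotvec [-0.  -0.  -0.5]
wrist ['image', 'fovy', 'cx', 'cy', 'view'] 65.60664801251116 254.62349548184105 191.8767231973517
(np.float64(257.2529317650927), np.float64(168.4604163695026))
```

View pics/w1.png

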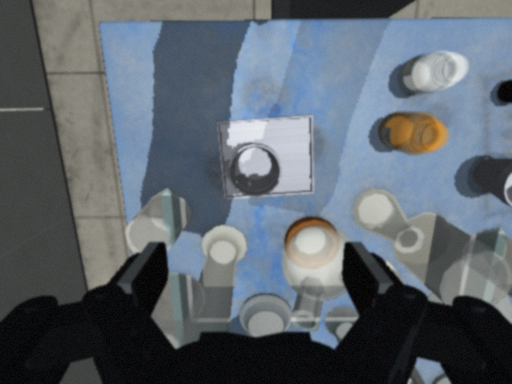

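```bash
python3 - <<'E'
from h import *
crop('w1',205,105,325,205,6,'c4')
E
```

```text
(no output)
```

View pics/c4.png

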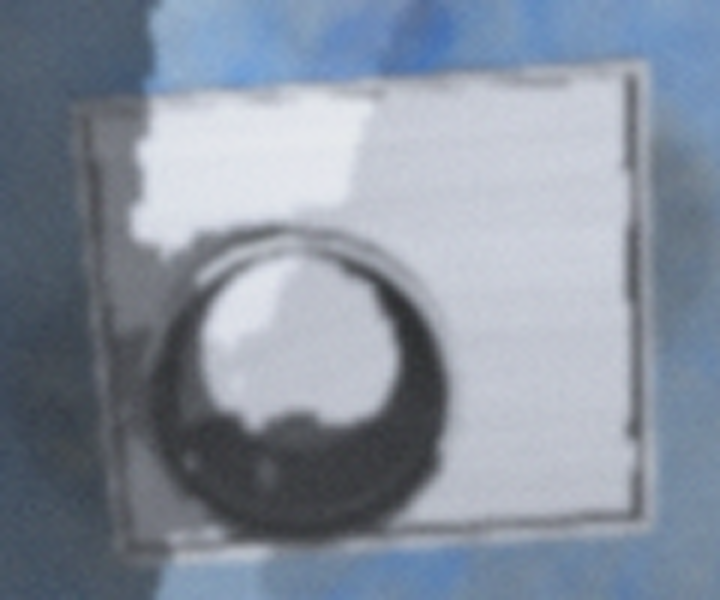

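```bash
python3 - <<'E'
from h import *
C=lambda x,y:(205+x/6,105+y/6)
print('rim',ray('w1',*C(300,382),.077),'floor',ray('w1',*C(302,345),.029))
for c in ((78,103),(645,63),(655,528),(128,553)): print('tray',ray('w1',*C(*c),.012).round(3))
# overlay
im=cv2.resize(load('w1')[4][105:205,205:325],None,fx=6,fy=6,interpolation=cv2.INTER_CUBIC)
c=ray('w1',*C(300,382),.077)
def circ(z,r,col):
    pts=[]
    for a in np.linspace(0,2*np.pi,60):
        u,v=proj('w1',(c[0]+r*np.cos(a),c[1]+r*np.sin(a),z)); pts.append(((u-205)*6,(v-105)*6))
    cv2.polylines(im,[np.int32(pts)],True,col,1)
circ(.077,.032,(0,0,255));circ(.077,.0295,(0,255,255));circ(.029,.0195,(0,255,0));circ(.003,.02,(255,0,255))
cv2.imwrite('pics/c5.png',im)
E
```

```text
rim [ 0.39622516 -0.23865774  0.077     ] floor [ 0.39796643 -0.23815827  0.029     ]
tray [ 0.346 -0.288  0.012]
tray [ 0.338 -0.161  0.012]
tray [ 0.446 -0.154  0.012]
tray [ 0.451 -0.28   0.012]
```

View pics/c5.png

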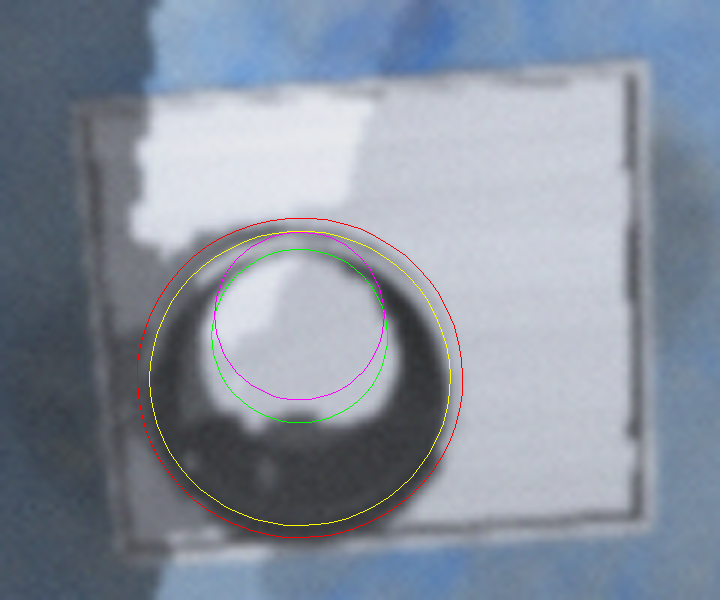

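The wrist view shows the tray cup's mouth centred at pixel (255,169), which is about (0.396,-0.239). Moving over the right-hand loose cup.

```bash
python3 -m pendant '[{"dx":35,"dy":2,"dz":0,"ax":0,"ay":0,"az":-0.5,"claw":85},{"dx":75,"dy":5,"dz":0,"ax":0,"ay":0,"az":-0.5,"claw":85},{"dx":115,"dy":10,"dz":0,"ax":0,"ay":0,"az":-0.5,"claw":85},{"dx":155,"dy":15,"dz":0,"ax":0,"ay":0,"az":-0.5,"claw":85},{"dx":195,"dy":18,"dz":0,"ax":0,"ay":0,"az":-0.5,"claw":85},{"dx":235,"dy":20,"dz":0,"ax":0,"ay":0,"az":-0.5,"claw":85},{"dx":275,"dy":20,"dz":0,"ax":0,"ay":0,"az":-0.5,"claw":85},{"dx":315,"dy":20,"dz":10,"ax":0,"ay":0,"az":-0.5,"claw":85},{"dx":336,"dy":20,"dz":30,"ax":0,"ay":0,"az":-0.5,"claw":85},{"dx":336,"dy":20,"dz":40,"ax":0,"ay":0,"az":-0.5,"claw":85}]'
python3 -m pendant '[{"dx":0,"dy":0,"dz":0,"ax":0,"ay":0,"az":0,"claw":85},{"dx":0,"dy":0,"dz":0,"ax":0,"ay":0,"az":0,"claw":85}]'
python3 -c "
from h import *
st();to(.418,.096,.24,90);grab('wrist','w2')
print(proj('w2',(.418,.095,.074)))
V=load('w2')[0]; print(-V[:3,:3].T@V[:3,3])"
```

```text
clock: 3.08
position: [0.4175, 0.0999, 0.2393]
tool_rot: [3.141, -0.002, 1.576]
force: [0.8, -0.2, -0.2]
grip_width: 0.0851
clock: 3.25
position: [0.418, 0.0951, 0.2402]
tool_rot: [-3.14, 0.0, 1.572]
force: [0.3, 0.3, -0.4]
grip_width: 0.085
t 3.25 pos [0.418  0.0951 0.2402] rpy [-1.7993e+02  2.0000e-02  9.0080e+01] q [ 0.37  0.29 -0.87  2.04  0.27  0.93  0.93] F [ 0.3  0.3 -0.4] w 0.085
d tool mm [0.9 0.  0.2] rotvec [-0.1  0.   0.1]
wrist ['image', 'fovy', 'cx', 'cy', 'view'] 65.60664801251116 254.62349548184105 191.8767231973517
(np.float64(253.33620280352633), np.float64(175.96668891902587))
[0.34552351 0.0962567  0.38175275]
```

View pics/w2.png

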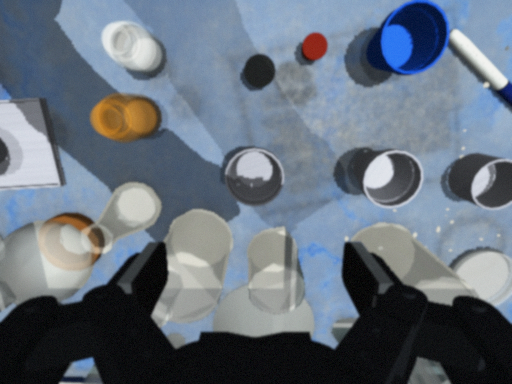

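```bash
cat >> h.py <<'E'
def overlay(fn,c,z0,x0,y0,x1,y1,s,out):
    im=cv2.resize(load(fn)[4][y0:y1,x0:x1],None,fx=s,fy=s,interpolation=cv2.INTER_CUBIC)
    for z,r,col in ((z0+.074,.032,(0,0,255)),(z0+.074,.0295,(0,255,255)),(z0+.026,.0185,(0,255,0))):
        pts=[proj(fn,(c[0]+r*np.cos(a),c[1]+r*np.sin(a),z)) for a in np.linspace(0,2*np.pi,60)]
        cv2.polylines(im,[np.int32((np.array(pts)-[x0,y0])*s)],True,col,1)
    cv2.imwrite('pics/'+out+'.png',im)
E
python3 - <<'E'
from h import *
crop('w2',205,130,305,220,7,'c6')
overlay('w2',(.418,.096),0,205,130,305,220,7,'c7')
E
```

```text
(no output)
```

View pics/c6.png

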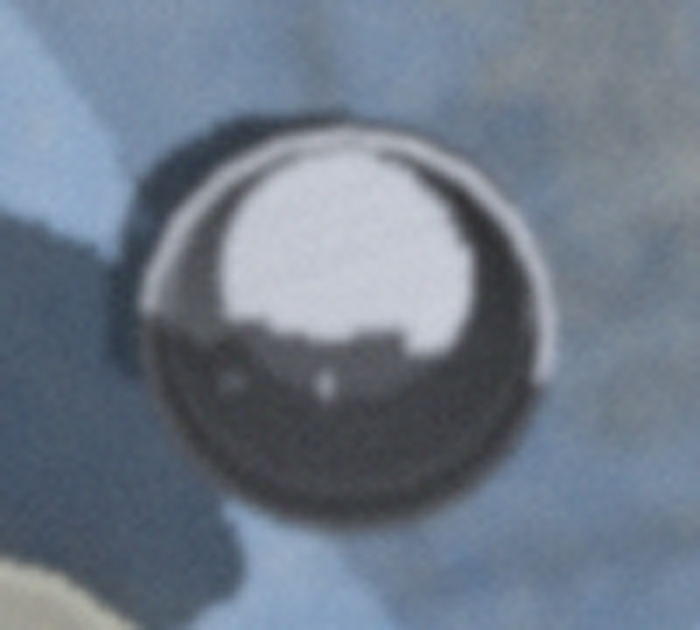

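View pics/c7.png

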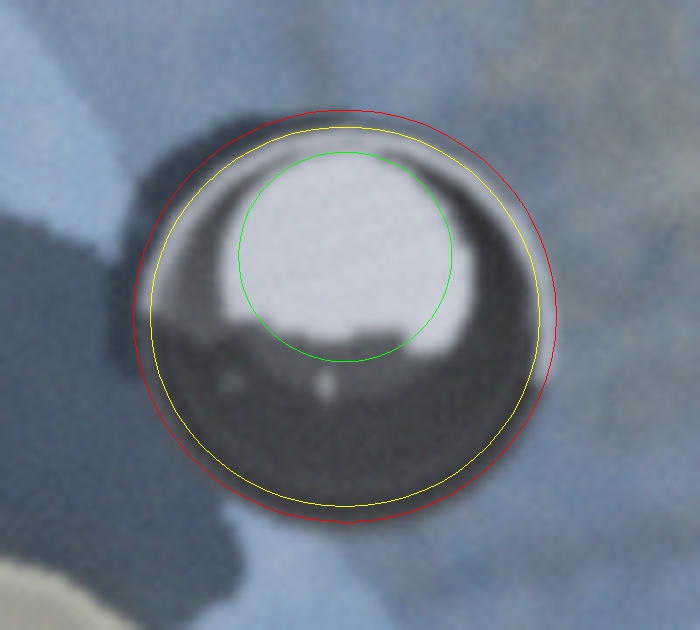

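```bash
python3 -m pendant '[{"dx":1,"dy":1.6,"dz":30,"ax":0,"ay":0,"az":0,"claw":85},{"dx":1.3,"dy":1.6,"dz":65,"ax":0,"ay":0,"az":0,"claw":85},{"dx":1.3,"dy":1.6,"dz":100,"ax":0,"ay":0,"az":0,"claw":85},{"dx":1.3,"dy":1.6,"dz":130,"ax":0,"ay":0,"az":0,"claw":85},{"dx":1.3,"dy":1.6,"dz":150,"ax":0,"ay":0,"az":0,"claw":85},{"dx":1.3,"dy":1.6,"dz":150,"ax":0,"ay":0,"az":0,"claw":85}]'
python3 -c "
from h import *
st();to(.4196,.0964,.05,90);grab('wrist','w3')"
```

```text
clock: 3.8
position: [0.4189, 0.0954, 0.0881]
tool_rot: [-3.138, 0.001, 1.571]
force: [-2.0, -0.8, -0.8]
grip_width: 0.085
t 3.8 pos [0.4189 0.0954 0.0881] rpy [-1.798e+02  6.000e-02  9.003e+01] q [ 0.17  0.54 -0.68  2.19  0.6   0.61  0.62] F [-2.  -0.8 -0.8] w 0.085
d tool mm [ 1.1  0.9 38.1] rotvec [-0.2  0.1  0. ]
wrist ['image', 'fovy', 'cx', 'cy', 'view'] 65.60664801251116 254.62349548184105 191.8767231973517
```

View pics/w3.png

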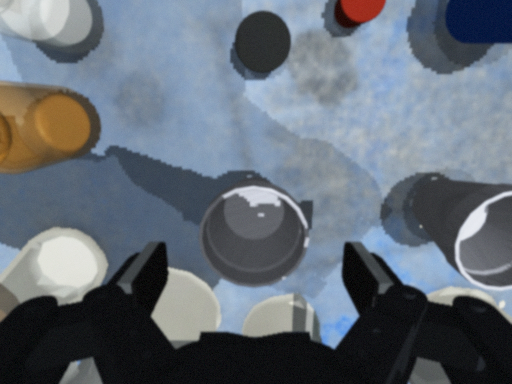

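Cup rim centred at (256,235), midway between the fingertips at u = 165 and 345. Descending and closing.

```bash
python3 -m pendant '[{"dx":0.5,"dy":0.7,"dz":15,"ax":0,"ay":0,"az":0,"claw":85},{"dx":0.5,"dy":0.7,"dz":28,"ax":0,"ay":0,"az":0,"claw":85},{"dx":0.5,"dy":0.7,"dz":38,"ax":0,"ay":0,"az":0,"claw":85},{"dx":0.5,"dy":0.7,"dz":38,"ax":0,"ay":0,"az":0,"claw":85},{"dx":0.5,"dy":0.7,"dz":38,"ax":0,"ay":0,"az":0,"claw":60},{"dx":0.5,"dy":0.7,"dz":38,"ax":0,"ay":0,"az":0,"claw":55},{"dx":0.5,"dy":0.7,"dz":38,"ax":0,"ay":0,"az":0,"claw":55},{"dx":0.5,"dy":0.7,"dz":38,"ax":0,"ay":0,"az":0,"claw":55},{"dx":0.5,"dy":0.7,"dz":38,"ax":0,"ay":0,"az":0,"claw":55},{"dx":0.5,"dy":0.7,"dz":38,"ax":0,"ay":0,"az":0,"claw":55}]' 50
python3 -c "
from h import *
st();grab('wrist','w4');grab('scene','s4');crop('s4',150,110,330,270,4,'c8')"
```

```text
clock: 4.68
position: [0.422, 0.097, 0.0543]
tool_rot: [3.138, 0.0, 1.573]
force: [-1.0, -4.6, 23.9]
grip_width: 0.0627
t 4.68 pos [0.422  0.097  0.0543] rpy [1.798e+02 2.000e-02 9.011e+01] q [ 0.11  0.6  -0.61  2.2   0.7   0.53  0.54] F [-1.  -4.6 23.9] w 0.0627
wrist ['image', 'fovy', 'cx', 'cy', 'view'] 65.60664801251116 254.62349548184105 191.8767231973517
scene ['image', 'fovy', 'cx', 'cy', 'view'] 57.20306307642925 248.65326284117242 196.40842409468206
```

View pics/w4.png

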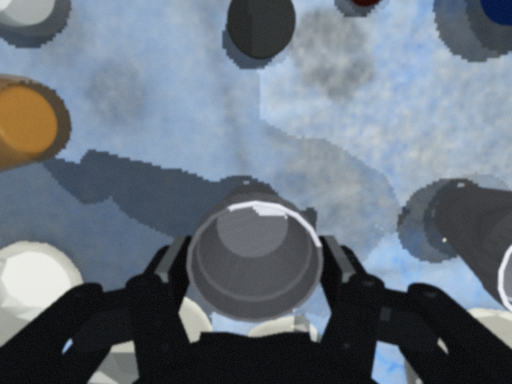

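View pics/c8.png

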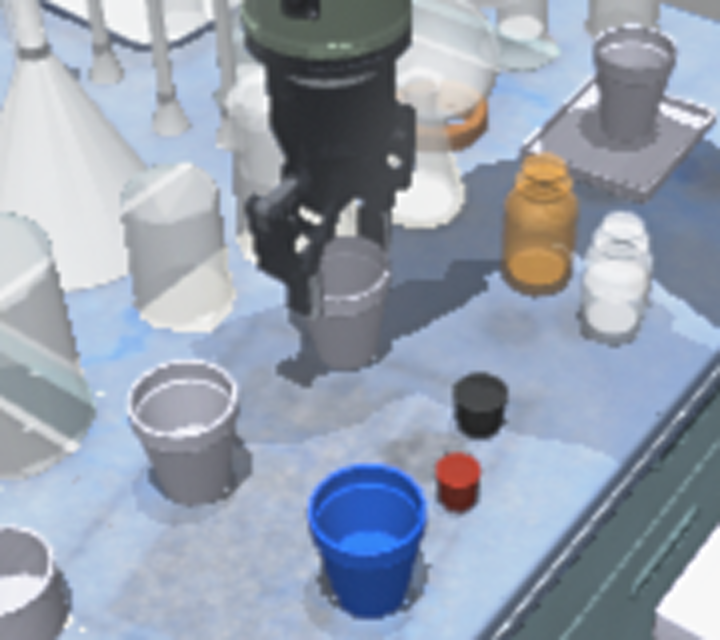

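```bash
python3 -m pendant '[{"dx":0,"dy":0,"dz":-5,"ax":0,"ay":0,"az":0,"claw":55},{"dx":0,"dy":0,"dz":-12,"ax":0,"ay":0,"az":0,"claw":55},{"dx":0,"dy":0,"dz":-25,"ax":0,"ay":0,"az":0,"claw":55},{"dx":0,"dy":0,"dz":-45,"ax":0,"ay":0,"az":0,"claw":55},{"dx":0,"dy":0,"dz":-70,"ax":0,"ay":0,"az":0,"claw":55},{"dx":0,"dy":0,"dz":-100,"ax":0,"ay":0,"az":0,"claw":55},{"dx":0,"dy":0,"dz":-130,"ax":0,"ay":0,"az":0,"claw":55},{"dx":0,"dy":0,"dz":-150,"ax":0,"ay":0,"az":0,"claw":55},{"dx":0,"dy":0,"dz":-150,"ax":0,"ay":0,"az":0,"claw":55},{"dx":0,"dy":0,"dz":-150,"ax":0,"ay":0,"az":0,"claw":55}]'
python3 -c "
from h import *
st();grab('wrist','w5');grab('scene','s5');crop('s5',150,10,350,190,4,'c9');crop('w5',140,150,380,360,3,'c10')"
```

```text
clock: 5.62
position: [0.4209, 0.097, 0.2036]
tool_rot: [3.139, 0.0, 1.573]
force: [0.3, 0.1, -1.9]
grip_width: 0.0628
t 5.62 pos [0.4209 0.097  0.2036] rpy [1.7986e+02 2.0000e-02 9.0130e+01] q [ 0.34  0.35 -0.85  2.08  0.35  0.85  0.85] F [ 0.3  0.1 -1.9] w 0.0628
wrist ['image', 'fovy', 'cx', 'cy', 'view'] 65.60664801251116 254.62349548184105 191.8767231973517
scene ['image', 'fovy', 'cx', 'cy', 'view'] 57.20306307642925 248.65326284117242 196.40842409468206
```

View pics/c9.png

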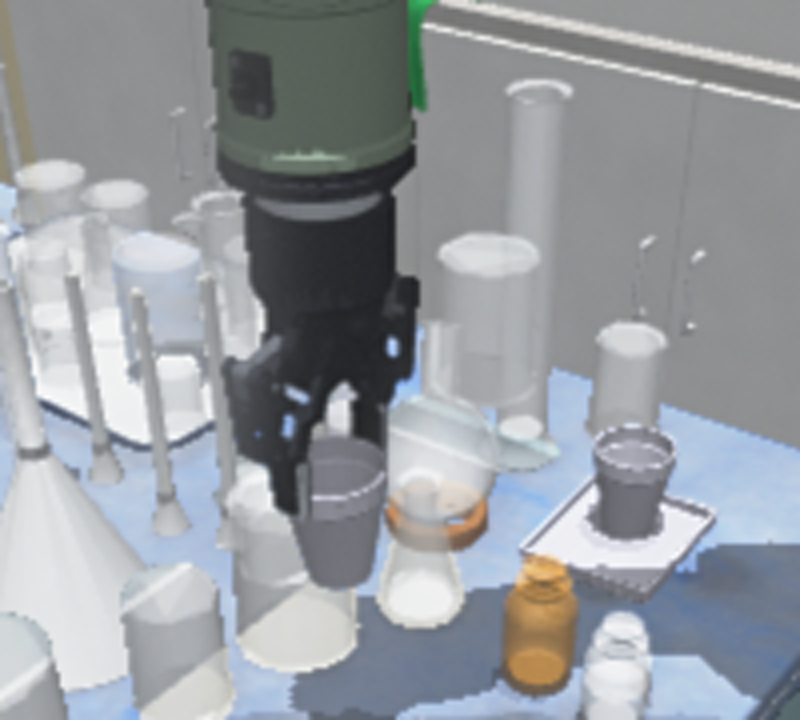

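View pics/c10.png

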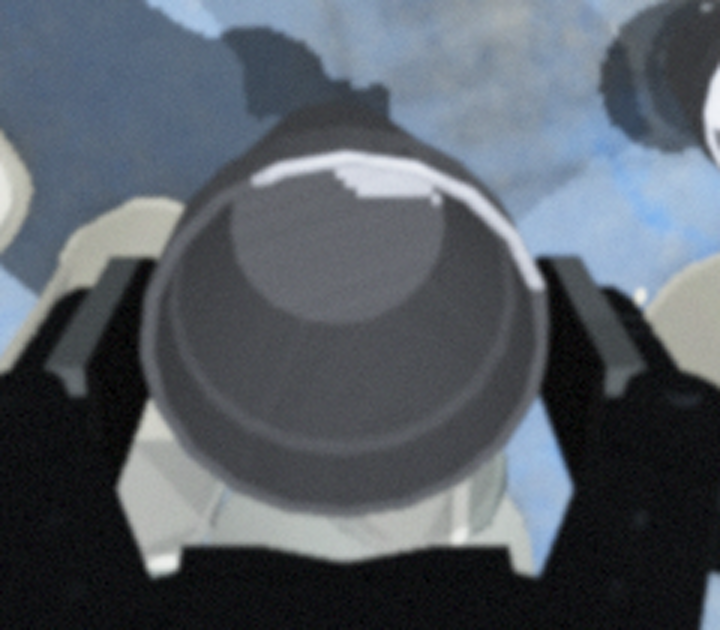

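```bash
python3 - <<'E'
from h import *
c=ray('w5',254.8,261,.2236); print(c, c-observe()['position'])
print(proj('w5',(c[0]-.032,c[1],c[2])),proj('w5',(c[0]+.032,c[1],c[2])),proj('w5',(c[0],c[1]+.032,c[2])))
f=ray('w5',140+338/3,150+218/3,.1756); print('floor',f)
E
```

```text
[0.4167292  0.09846496 0.2236    ] [-0.00335257  0.00149822  0.02153216]
(np.float64(255.05448453494787), np.float64(193.8753930978665)) (np.float64(254.57745465633022), np.float64(319.70010417290416)) (np.float64(324.9410866372123), np.float64(261.20783284002107))
floor [0.41772093 0.0971822  0.1756    ]
```

```bash
python3 -m pendant '[{"dx":-30,"dy":-2,"dz":-10,"ax":0,"ay":0,"az":0.1,"claw":55},{"dx":-65,"dy":-4,"dz":-15,"ax":0,"ay":0,"az":0.1,"claw":55},{"dx":-100,"dy":-8,"dz":-15,"ax":0,"ay":0,"az":0.1,"claw":55},{"dx":-140,"dy":-12,"dz":-15,"ax":0,"ay":0,"az":0.1,"claw":55},{"dx":-180,"dy":-16,"dz":-15,"ax":0,"ay":0,"az":0.1,"claw":55},{"dx":-220,"dy":-20,"dz":-15,"ax":0,"ay":0,"az":0.1,"claw":55},{"dx":-260,"dy":-23,"dz":-10,"ax":0,"ay":0,"az":0.1,"claw":55},{"dx":-300,"dy":-23,"dz":0,"ax":0,"ay":0,"az":0.1,"claw":55},{"dx":-325,"dy":-23,"dz":15,"ax":0,"ay":0,"az":0.1,"claw":55},{"dx":-336,"dy":-23,"dz":30,"ax":0,"ay":0,"az":0.1,"claw":55}]'
python3 -m pendant '[{"dx":0,"dy":0,"dz":0,"ax":0,"ay":0,"az":0,"claw":55},{"dx":0,"dy":0,"dz":0,"ax":0,"ay":0,"az":0,"claw":55},{"dx":0,"dy":0,"dz":0,"ax":0,"ay":0,"az":0,"claw":55}]'
python3 -c "
from h import *
st();to(.3985,-.239,.11,90);grab('wrist','w6');grab('scene','s6');crop('s6',220,60,380,190,5,'c11')"
```

```text
clock: 6.55
position: [0.3973, -0.2422, 0.1706]
tool_rot: [-3.14, -0.0, 1.568]
force: [-0.2, 0.6, -1.5]
grip_width: 0.0627
clock: 6.8
position: [0.3986, -0.2375, 0.1723]
tool_rot: [-3.141, -0.001, 1.574]
force: [0.6, -0.3, -1.5]
grip_width: 0.0625
t 6.8 pos [ 0.3986 -0.2375  0.1723] rpy [-1.7997e+02 -6.0000e-02  9.0160e+01] q [ 0.96  0.43 -0.7   2.04  0.38  0.8   1.61] F [ 0.6 -0.3 -1.5] w 0.0625
d tool mm [-1.5 -0.1 62.3] rotvec [-0.  -0.1  0.2]
wrist ['image', 'fovy', 'cx', 'cy', 'view'] 65.60664801251116 254.62349548184105 191.8767231973517
scene ['image', 'fovy', 'cx', 'cy', 'view'] 57.20306307642925 248.65326284117242 196.40842409468206
```

View pics/c11.png

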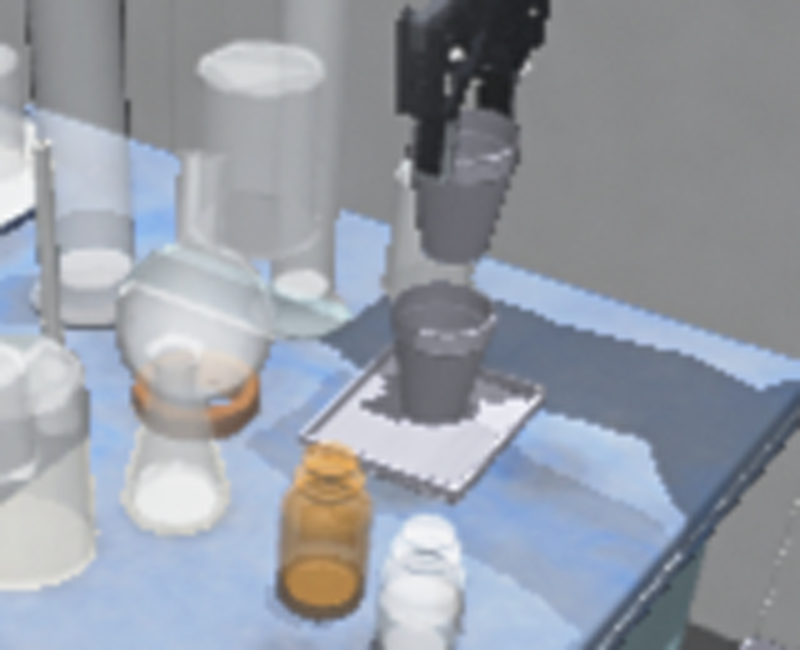

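View pics/w6.png

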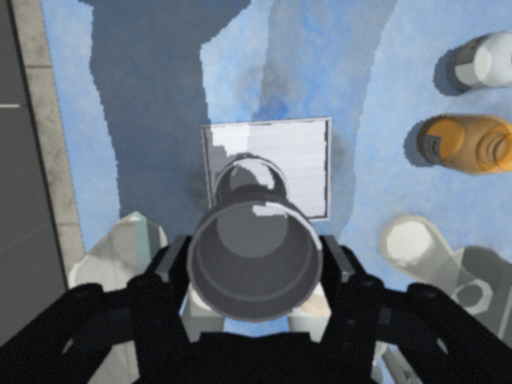

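```bash
python3 - <<'E'
from h import *
def P(p): u,v=proj('s6',p); return round((u-220)*5,1),round((v-60)*5,1)
for n,p in (('baserim',(.396,-.239,.077)),('basefoot',(.396,-.239,.003)),('heldfoot',(.396,-.239,.118)),('heldfoot+y5',(.396,-.234,.118)),('heldfoot+x5',(.401,-.239,.118)),('heldrim',(.396,-.239,.192))): print(n,P(p))
crop('s6',285,75,335,150,8,'c12')
# base rim in w6
crop('w6',190,110,345,330,3.6,'c13')
E
```

```text
baserim (np.float64(447.5), np.float64(309.6))
basefoot (np.float64(435.4), np.float64(410.3))
heldfoot (np.float64(454.7), np.float64(249.7))
heldfoot+y5 (np.float64(450.6), np.float64(253.1))
heldfoot+x5 (np.float64(447.4), np.float64(247.2))
heldrim (np.float64(468.8), np.float64(133.0))
```

View pics/c12.png

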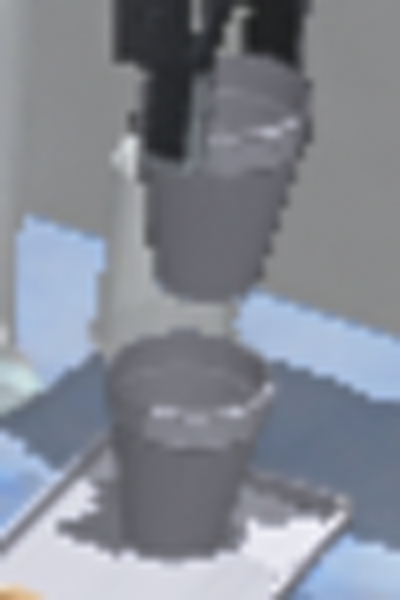

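View pics/c13.png

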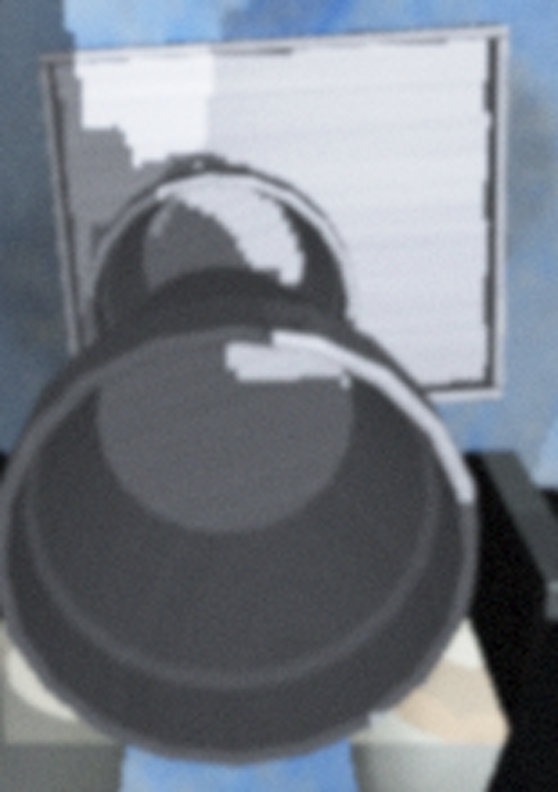

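```bash
python3 - <<'E'
from h import *
W=lambda x,y:(190+x/3.6,110+y/3.6)
print('held rim',ray('w6',*W(240,545),.1925).round(4))
print('held floor',ray('w6',*W(225,400),.1445).round(4), '(bottom of floor circle v~530, diam 256 -> centre)')
print('base rim',ray('w6',*W(222,290),.077).round(4))
print('base floor',ray('w6',*W(224,265),.029).round(4))
for z,u,v in ((.077,308.6,123.2),): print('scene base rim',ray('s6',u,v,z).round(4))
for z in (.118,.125,.13): print('scene held foot',ray('s6',310.9,108,z).round(4))
V=load('w6')[0]; print(V[:3,:3].round(3))
print((-V[:3,:3].T@V[:3,3]).round(4), observe()['position'])
E
```

```text
held rim [ 0.3946 -0.2353  0.1925]
held floor [ 0.3943 -0.2375  0.1445] (bottom of floor circle v~530, diam 256 -> centre)
base rim [ 0.3944 -0.2386  0.077 ]
base floor [ 0.4011 -0.2384  0.029 ]
scene base rim [ 0.3946 -0.231   0.077 ]
scene held foot [ 0.4018 -0.249   0.118 ]
scene held foot [ 0.3962 -0.2376  0.125 ]
scene held foot [ 0.3922 -0.2294  0.13  ]
[[-0.004  1.     0.001]
 [-0.96  -0.003 -0.281]
 [-0.281 -0.002  0.96 ]]
[ 0.326  -0.2366  0.3138] [ 0.39889831 -0.237812    0.17280955]
```

```bash
python3 -m pendant '[{"dx":-1,"dy":0,"dz":15,"ax":0,"ay":0,"az":0,"claw":55},{"dx":-1,"dy":0,"dz":30,"ax":0,"ay":0,"az":0,"claw":55},{"dx":-1,"dy":0,"dz":42,"ax":0,"ay":0,"az":0,"claw":55},{"dx":-1,"dy":0,"dz":50,"ax":0,"ay":0,"az":0,"claw":55},{"dx":-1,"dy":0,"dz":55,"ax":0,"ay":0,"az":0,"claw":55},{"dx":-1,"dy":0,"dz":58,"ax":0,"ay":0,"az":0,"claw":55},{"dx":-1,"dy":0,"dz":58,"ax":0,"ay":0,"az":0,"claw":55}]'
python3 -c "
from h import *
st();grab('wrist','w7');grab('scene','s7');crop('s7',270,70,350,160,7,'c14')"
```

```text
clock: 7.48
position: [0.3986, -0.2395, 0.1143]
tool_rot: [-3.142, -0.0, 1.572]
force: [-0.6, 0.2, -1.2]
grip_width: 0.0629
t 7.48 pos [ 0.3986 -0.2395  0.1143] rpy [-180.    -0.    90.1] q [ 0.9   0.52 -0.63  2.09  0.48  0.68  1.52] F [-0.6  0.2 -1.2] w 0.0629
wrist ['image', 'fovy', 'cx', 'cy', 'view'] 65.60664801251116 254.62349548184105 191.8767231973517
scene ['image', 'fovy', 'cx', 'cy', 'view'] 57.20306307642925 248.65326284117242 196.40842409468206
```

View pics/c14.png

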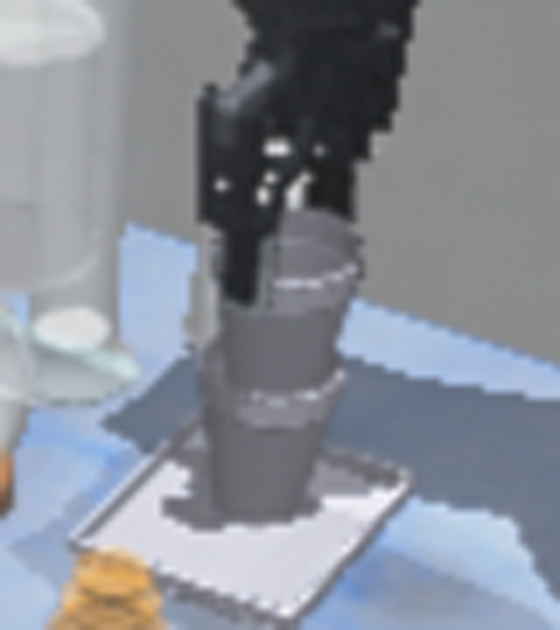

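View pics/w7.png

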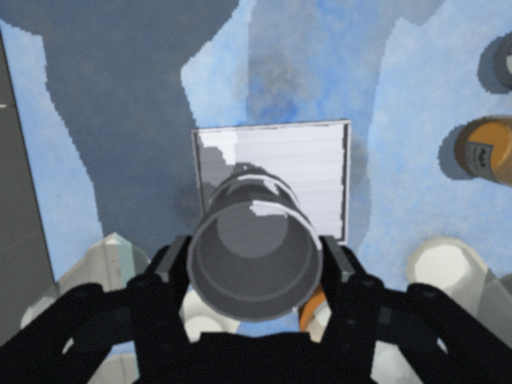

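The held cup's foot has entered the tray cup's mouth with no contact force. Continuing down in small steps.

```bash
python3 -m pendant '[{"dx":0,"dy":0,"dz":5,"ax":0,"ay":0,"az":0,"claw":55},{"dx":0,"dy":0,"dz":10,"ax":0,"ay":0,"az":0,"claw":55},{"dx":0,"dy":0,"dz":15,"ax":0,"ay":0,"az":0,"claw":55},{"dx":0,"dy":0,"dz":20,"ax":0,"ay":0,"az":0,"claw":55},{"dx":0,"dy":0,"dz":20,"ax":0,"ay":0,"az":0,"claw":55},{"dx":0,"dy":0,"dz":20,"ax":0,"ay":0,"az":0,"claw":55}]'
python3 -c "
from h import *
st()"
python3 -m pendant '[{"dx":0,"dy":0,"dz":3,"ax":0,"ay":0,"az":0,"claw":55},{"dx":0,"dy":0,"dz":6,"ax":0,"ay":0,"az":0,"claw":55},{"dx":0,"dy":0,"dz":8,"ax":0,"ay":0,"az":0,"claw":55},{"dx":0,"dy":0,"dz":8,"ax":0,"ay":0,"az":0,"claw":55}]'
python3 -c "
from h import *
st()"
```

```text
clock: 8.08
position: [0.3984, -0.2396, 0.094]
tool_rot: [-3.141, -0.0, 1.572]
force: [-0.6, 0.4, -1.5]
grip_width: 0.0628
t 8.08 pos [ 0.3984 -0.2396  0.094 ] rpy [-1.7997e+02 -3.0000e-02  9.0080e+01] q [ 0.88  0.55 -0.6   2.1   0.52  0.64  1.49] F [-0.6  0.4 -1.5] w 0.0628
clock: 8.42
position: [0.3983, -0.2397, 0.0859]
tool_rot: [-3.141, -0.0, 1.572]
force: [0.5, -0.2, -1.7]
grip_width: 0.0629
t 8.42 pos [ 0.3983 -0.2397  0.0859] rpy [-1.7998e+02 -1.0000e-02  9.0070e+01] q [ 0.87  0.57 -0.59  2.11  0.54  0.62  1.47] F [ 0.5 -0.2 -1.7] w 0.0629
```

```bash
python3 -m pendant '[{"dx":0,"dy":0,"dz":1,"ax":0,"ay":0,"az":0,"claw":55},{"dx":0,"dy":0,"dz":2,"ax":0,"ay":0,"az":0,"claw":55},{"dx":0,"dy":0,"dz":3,"ax":0,"ay":0,"az":0,"claw":55},{"dx":0,"dy":0,"dz":3,"ax":0,"ay":0,"az":0,"claw":55}]'
python3 -c "
from h import *
st();grab('scene','s8');crop('s8',270,70,350,160,7,'c15')"
```

```text
clock: 8.75
position: [0.3993, -0.2398, 0.0836]
tool_rot: [3.14, 0.0, 1.572]
force: [1.0, 1.7, 6.6]
grip_width: 0.0627
t 8.75 pos [ 0.3993 -0.2398  0.0836] rpy [1.7991e+02 2.0000e-02 9.0080e+01] q [ 0.86  0.57 -0.59  2.11  0.54  0.61  1.47] F [1.  1.7 6.6] w 0.0627
scene ['image', 'fovy', 'cx', 'cy', 'view'] 57.20306307642925 248.65326284117242 196.40842409468206
```

View pics/c15.png

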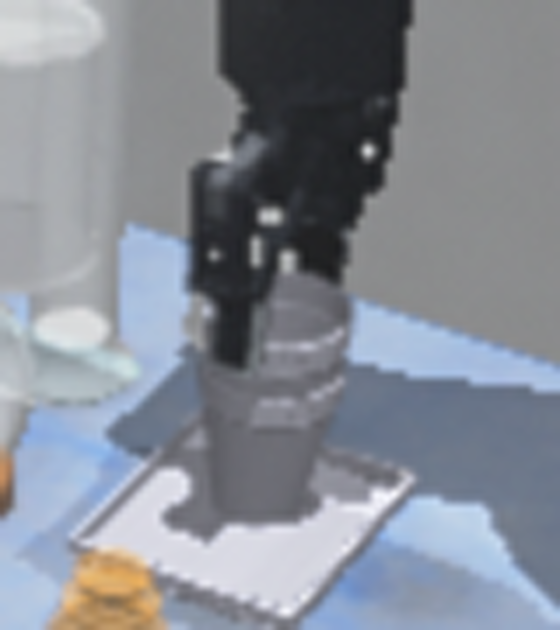

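Contact comes at TCP z = 0.0836, against 0.083 expected for fully down. Releasing and retreating.

```bash
python3 -m pendant '[{"dx":0,"dy":0,"dz":-1,"ax":0,"ay":0,"az":0,"claw":66},{"dx":0,"dy":0,"dz":-1,"ax":0,"ay":0,"az":0,"claw":72},{"dx":0,"dy":0,"dz":-1,"ax":0,"ay":0,"az":0,"claw":85},{"dx":0,"dy":0,"dz":-1,"ax":0,"ay":0,"az":0,"claw":85},{"dx":0,"dy":0,"dz":-10,"ax":0,"ay":0,"az":0,"claw":85},{"dx":0,"dy":0,"dz":-30,"ax":0,"ay":0,"az":0,"claw":85},{"dx":0,"dy":0,"dz":-60,"ax":0,"ay":0,"az":0,"claw":85},{"dx":0,"dy":0,"dz":-100,"ax":0,"ay":0,"az":0,"claw":85},{"dx":0,"dy":0,"dz":-140,"ax":0,"ay":0,"az":0,"claw":85},{"dx":0,"dy":0,"dz":-170,"ax":0,"ay":0,"az":0,"claw":85}]'
python3 -m pendant '[{"dx":0,"dy":0,"dz":-3,"ax":0,"ay":0,"az":0,"claw":85},{"dx":0,"dy":0,"dz":-3,"ax":0,"ay":0,"az":0,"claw":85}]'
python3 -c "
from h import *
st();grab('scene','s9');grab('wrist','w9');crop('s9',270,70,350,160,7,'c16');overlay('w9',(.3965,-.239),.029,195,100,325,210,6,'c17')"
```

```text
clock: 9.63
position: [0.3987, -0.2392, 0.2568]
tool_rot: [3.14, 0.0, 1.573]
force: [0.0, -1.4, 1.0]
grip_width: 0.0853
clock: 9.8
position: [0.3989, -0.2402, 0.2584]
tool_rot: [3.139, 0.002, 1.572]
force: [-0.7, -0.6, -0.3]
grip_width: 0.0849
t 9.8 pos [ 0.3989 -0.2402  0.2584] rpy [1.7986e+02 1.4000e-01 9.0050e+01] q [ 1.04  0.31 -0.77  1.94  0.26  0.99  1.73] F [-0.7 -0.6 -0.3] w 0.0849
scene ['image', 'fovy', 'cx', 'cy', 'view'] 57.20306307642925 248.65326284117242 196.40842409468206
wrist ['image', 'fovy', 'cx', 'cy', 'view'] 65.60664801251116 254.62349548184105 191.8767231973517
```

View pics/c16.png

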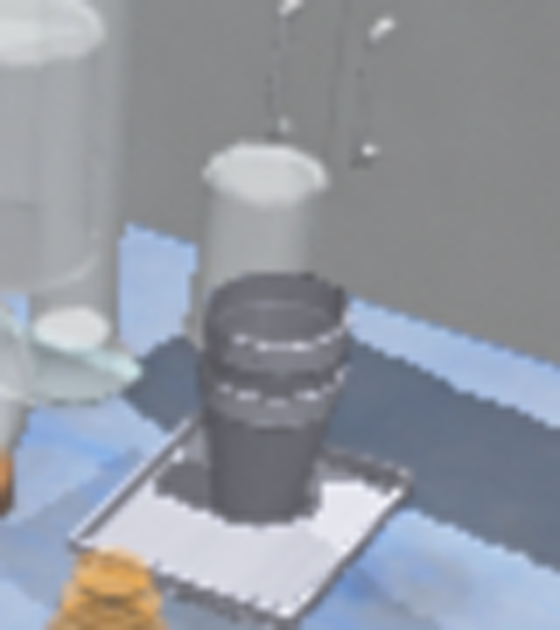

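View pics/c17.png

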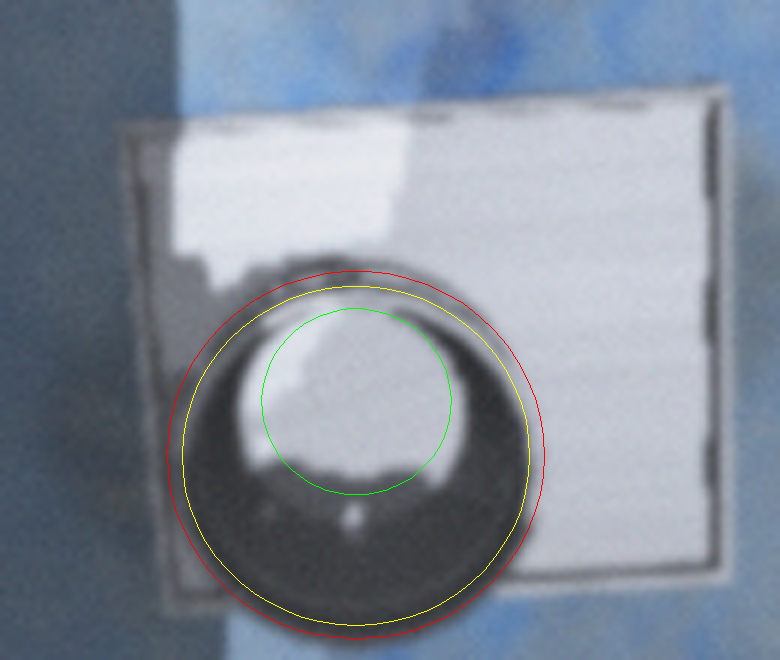

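First cup nested upright: rims at c16 y≈340/390, spacing about 26 mm. Now to the middle cup.

```bash
python3 -m pendant '[{"dx":30,"dy":2,"dz":0,"ax":0,"ay":0,"az":0,"claw":85},{"dx":70,"dy":5,"dz":0,"ax":0,"ay":0,"az":0,"claw":85},{"dx":110,"dy":10,"dz":0,"ax":0,"ay":0,"az":0,"claw":85},{"dx":150,"dy":15,"dz":0,"ax":0,"ay":0,"az":0,"claw":85},{"dx":190,"dy":18,"dz":0,"ax":0,"ay":0,"az":0,"claw":85},{"dx":230,"dy":20,"dz":0,"ax":0,"ay":0,"az":0,"claw":85},{"dx":270,"dy":21,"dz":0,"ax":0,"ay":0,"az":0,"claw":85},{"dx":310,"dy":21,"dz":0,"ax":0,"ay":0,"az":0,"claw":85},{"dx":350,"dy":21,"dz":0,"ax":0,"ay":0,"az":0,"claw":85},{"dx":390,"dy":21,"dz":0,"ax":0,"ay":0,"az":0,"claw":85}]'
python3 -m pendant '[{"dx":35,"dy":0,"dz":0,"ax":0,"ay":0,"az":0,"claw":85},{"dx":70,"dy":0,"dz":10,"ax":0,"ay":0,"az":0,"claw":85},{"dx":92,"dy":0,"dz":18,"ax":0,"ay":0,"az":0,"claw":85},{"dx":92,"dy":0,"dz":18,"ax":0,"ay":0,"az":0,"claw":85},{"dx":92,"dy":0,"dz":18,"ax":0,"ay":0,"az":0,"claw":85},{"dx":92,"dy":0,"dz":18,"ax":0,"ay":0,"az":0,"claw":85}]'
python3 -c "
from h import *
st();to(.4198,.242,.24,90);grab('wrist','w10');overlay('w10',(.4198,.242),0,205,130,305,220,7,'c18')"
```

```text
clock: 10.73
position: [0.4179, 0.152, 0.2552]
tool_rot: [-3.14, 0.0, 1.572]
force: [1.4, -0.4, 0.7]
grip_width: 0.0853
clock: 11.23
position: [0.4184, 0.2416, 0.2374]
tool_rot: [-3.14, 0.001, 1.572]
force: [-0.3, -0.3, -0.2]
grip_width: 0.0852
t 11.23 pos [0.4184 0.2416 0.2374] rpy [-1.7989e+02  5.0000e-02  9.0090e+01] q [ 0.07  0.41 -0.92  1.92  0.39  1.    0.55] F [-0.3 -0.3 -0.2] w 0.0852
d tool mm [ 0.4  1.4 -2.6] rotvec [-0.1  0.   0.1]
wrist ['image', 'fovy', 'cx', 'cy', 'view'] 65.60664801251116 254.62349548184105 191.8767231973517
```

View pics/w10.png

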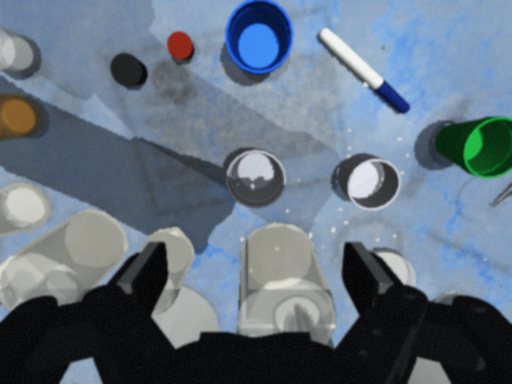

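View pics/c18.png

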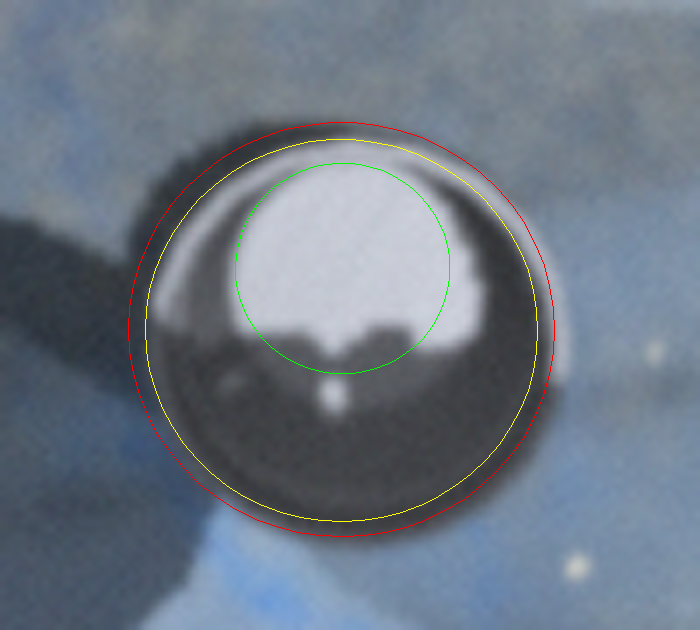

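```bash
python3 - <<'E'
from h import *
for v in (225,260,283,290):
  for z in (.0,.1,.13,.16): print(v,z,ray('w10',280,v,z).round(3))
to(.4216,.2447,.09,90)
crop('w10',130,200,390,340,3,'c19')
crop('scene0',110,60,260,240,4,'c20')
E
```

```text
225 0.0 [0.504 0.278 0.   ]
225 0.1 [0.462 0.269 0.1  ]
225 0.13 [0.45  0.266 0.13 ]
225 0.16 [0.437 0.263 0.16 ]
260 0.0 [0.557 0.279 0.   ]
260 0.1 [0.502 0.27  0.1  ]
260 0.13 [0.485 0.267 0.13 ]
260 0.16 [0.468 0.264 0.16 ]
283 0.0 [0.595 0.28  0.   ]
283 0.1 [0.529 0.27  0.1  ]
283 0.13 [0.509 0.267 0.13 ]
283 0.16 [0.49  0.264 0.16 ]
290 0.0 [0.606 0.281 0.   ]
290 0.1 [0.538 0.271 0.1  ]
290 0.13 [0.517 0.268 0.13 ]
290 0.16 [0.497 0.265 0.16 ]
d tool mm [  3.6   3.  147.8] rotvec [-0.1  0.   0. ]
```

View pics/c19.png

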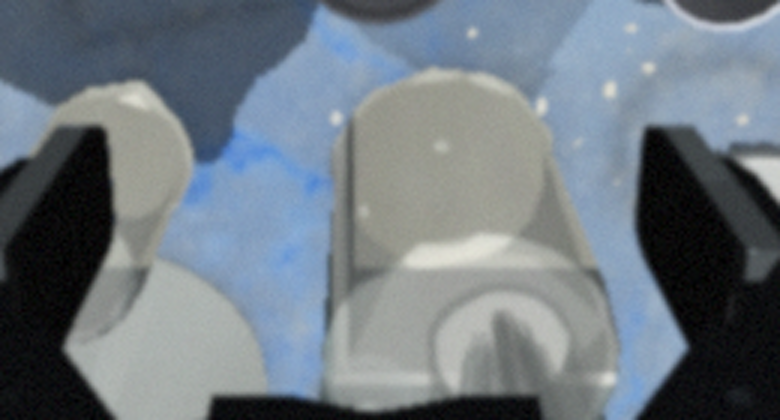

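View pics/c20.png

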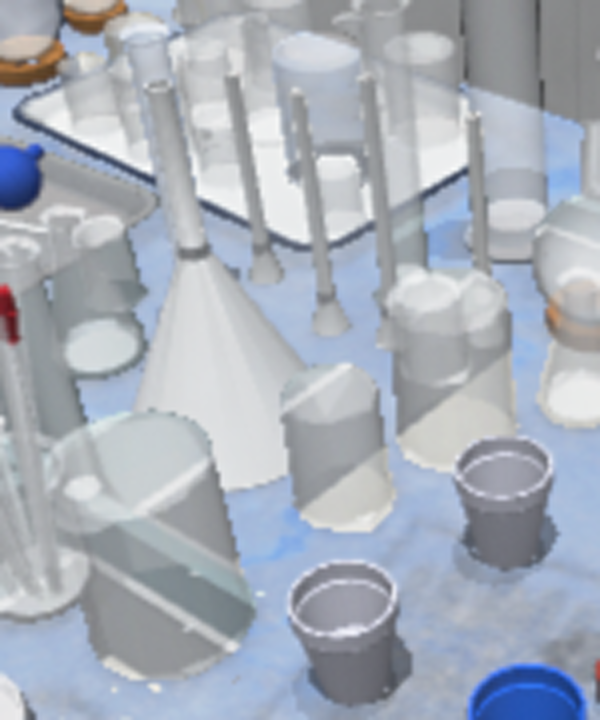

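```bash
python3 -m pendant '[{"dx":2,"dy":2,"dz":30,"ax":0,"ay":0,"az":0,"claw":85},{"dx":3.6,"dy":3,"dz":65,"ax":0,"ay":0,"az":0,"claw":85},{"dx":3.6,"dy":3,"dz":100,"ax":0,"ay":0,"az":0,"claw":85},{"dx":3.6,"dy":3,"dz":130,"ax":0,"ay":0,"az":0,"claw":85},{"dx":3.6,"dy":3,"dz":148,"ax":0,"ay":0,"az":0,"claw":85},{"dx":3.6,"dy":3,"dz":148,"ax":0,"ay":0,"az":0,"claw":85},{"dx":3.6,"dy":3,"dz":148,"ax":0,"ay":0,"az":0,"claw":85}]'
python3 -c "
from h import *
st();to(.4216,.2447,.05,90);grab('wrist','w11')"
```

```text
clock: 11.87
position: [0.4218, 0.2451, 0.0904]
tool_rot: [-3.141, 0.001, 1.571]
force: [0.4, 0.1, -0.0]
grip_width: 0.0853
t 11.87 pos [0.4218 0.2451 0.0904] rpy [-1.7994e+02  3.0000e-02  9.0020e+01] q [-0.09  0.63 -0.75  2.04  0.65  0.72  0.32] F [ 0.4  0.1 -0. ] w 0.0853
d tool mm [-0.4 -0.2 40.4] rotvec [-0.1  0.   0. ]
wrist ['image', 'fovy', 'cx', 'cy', 'view'] 65.60664801251116 254.62349548184105 191.8767231973517
```

View pics/w11.png

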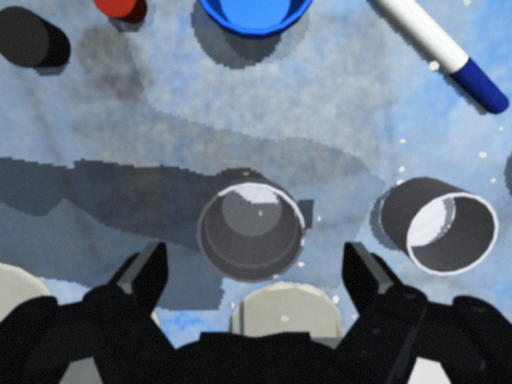

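```bash
python3 -m pendant '[{"dx":-2,"dy":0,"dz":10,"ax":0,"ay":0,"az":0,"claw":85},{"dx":-2.2,"dy":0,"dz":24,"ax":0,"ay":0,"az":0,"claw":85},{"dx":-2.2,"dy":0,"dz":35,"ax":0,"ay":0,"az":0,"claw":85},{"dx":-2.2,"dy":0,"dz":40,"ax":0,"ay":0,"az":0,"claw":85},{"dx":-2.2,"dy":0,"dz":40,"ax":0,"ay":0,"az":0,"claw":60},{"dx":-2.2,"dy":0,"dz":40,"ax":0,"ay":0,"az":0,"claw":55},{"dx":-2.2,"dy":0,"dz":40,"ax":0,"ay":0,"az":0,"claw":55},{"dx":-2.2,"dy":0,"dz":40,"ax":0,"ay":0,"az":0,"claw":55},{"dx":-2.2,"dy":0,"dz":40,"ax":0,"ay":0,"az":0,"claw":55},{"dx":-2.2,"dy":0,"dz":40,"ax":0,"ay":0,"az":0,"claw":55}]' 50
python3 -c "
from h import *
st()"
python3 -m pendant '[{"dx":0,"dy":0,"dz":-5,"ax":0,"ay":0,"az":0,"claw":55},{"dx":0,"dy":0,"dz":-12,"ax":0,"ay":0,"az":0,"claw":55},{"dx":0,"dy":0,"dz":-25,"ax":0,"ay":0,"az":0,"claw":55},{"dx":0,"dy":0,"dz":-45,"ax":0,"ay":0,"az":0,"claw":55},{"dx":0,"dy":0,"dz":-70,"ax":0,"ay":0,"az":0,"claw":55},{"dx":0,"dy":0,"dz":-100,"ax":0,"ay":0,"az":0,"claw":55},{"dx":0,"dy":0,"dz":-130,"ax":0,"ay":0,"az":0,"claw":55},{"dx":0,"dy":0,"dz":-160,"ax":0,"ay":0,"az":0,"claw":55},{"dx":0,"dy":0,"dz":-165,"ax":0,"ay":0,"az":0,"claw":55},{"dx":0,"dy":0,"dz":-165,"ax":0,"ay":0,"az":0,"claw":55}]'
python3 -c "
from h import *
st();grab('wrist','w12')"
```

```text
clock: 12.75
position: [0.4223, 0.2438, 0.0512]
tool_rot: [3.141, -0.0, 1.572]
force: [-1.3, -2.4, 4.6]
grip_width: 0.0628
t 12.75 pos [0.4223 0.2438 0.0512] rpy [ 1.7994e+02 -1.0000e-02  9.0060e+01] q [-0.14  0.69 -0.69  2.06  0.73  0.65  0.25] F [-1.3 -2.4  4.6] w 0.0628
clock: 13.58
position: [0.4226, 0.244, 0.2176]
tool_rot: [3.138, -0.001, 1.572]
force: [-0.5, 0.1, -0.6]
grip_width: 0.063
t 13.58 pos [0.4226 0.244  0.2176] rpy [ 1.798e+02 -7.000e-02  9.005e+01] q [ 0.05  0.44 -0.9   1.94  0.43  0.96  0.51] F [-0.5  0.1 -0.6] w 0.063
wrist ['image', 'fovy', 'cx', 'cy', 'view'] 65.60664801251116 254.62349548184105 191.8767231973517
```

View pics/w12.png

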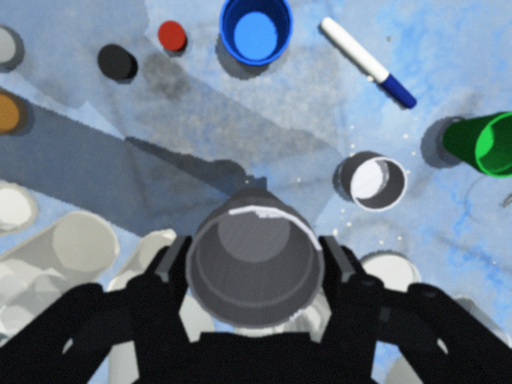

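```bash
python3 - <<'E'
from h import *
crop('w12',170,180,340,345,4.4,'c21')
E
```

```text
(no output)
```

View pics/c21.png

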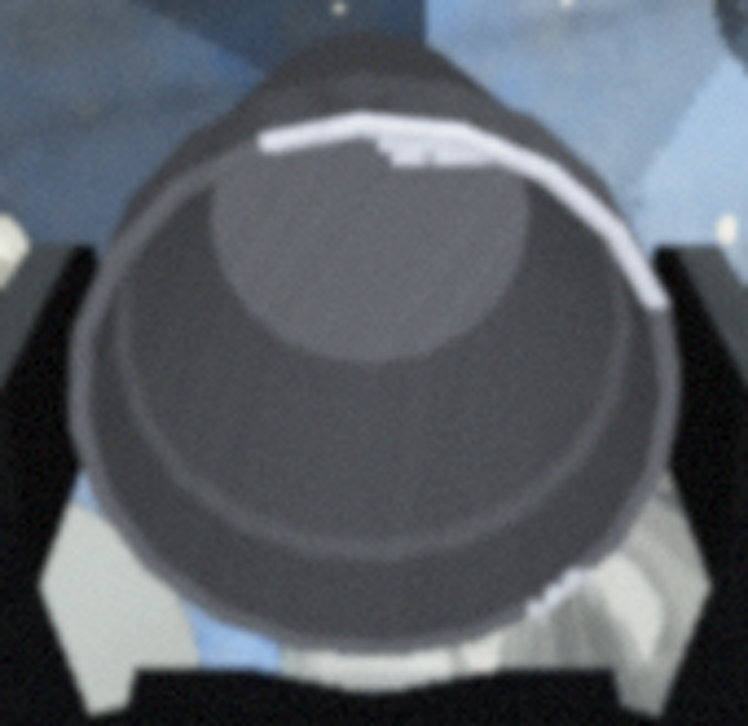

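```bash
python3 - <<'E'
from h import *
p=observe()['position']
print(ray('w12',255.2,266.8,.2404)-p, ray('w12',253.9,228,.1924)-p)
# same measure for w5 for comparison
E
```

```text
[-0.00238637  0.00210411  0.02442642] [-0.00034452  0.00147303 -0.02357358]
```

```bash
python3 -m pendant '[{"dx":-30,"dy":-2,"dz":0,"ax":0,"ay":0,"az":0,"claw":55},{"dx":-70,"dy":-4,"dz":0,"ax":0,"ay":0,"az":0,"claw":55},{"dx":-110,"dy":-8,"dz":0,"ax":0,"ay":0,"az":0,"claw":55},{"dx":-150,"dy":-10,"dz":0,"ax":0,"ay":0,"az":0,"claw":55},{"dx":-190,"dy":-13,"dz":0,"ax":0,"ay":0,"az":0,"claw":55},{"dx":-230,"dy":-16,"dz":0,"ax":0,"ay":0,"az":0,"claw":55},{"dx":-270,"dy":-19,"dz":0,"ax":0,"ay":0,"az":0,"claw":55},{"dx":-310,"dy":-22,"dz":0,"ax":0,"ay":0,"az":0,"claw":55},{"dx":-350,"dy":-24,"dz":0,"ax":0,"ay":0,"az":0,"claw":55},{"dx":-390,"dy":-25,"dz":0,"ax":0,"ay":0,"az":0,"claw":55}]'
python3 -m pendant '[{"dx":-35,"dy":0,"dz":0,"ax":0,"ay":0,"az":0,"claw":55},{"dx":-70,"dy":0,"dz":10,"ax":0,"ay":0,"az":0,"claw":55},{"dx":-88,"dy":0,"dz":25,"ax":0,"ay":0,"az":0,"claw":55},{"dx":-93.5,"dy":0,"dz":33,"ax":0,"ay":0,"az":0,"claw":55},{"dx":-93.5,"dy":0,"dz":33,"ax":0,"ay":0,"az":0,"claw":55},{"dx":-93.5,"dy":0,"dz":33,"ax":0,"ay":0,"az":0,"claw":55},{"dx":-93.5,"dy":0,"dz":33,"ax":0,"ay":0,"az":0,"claw":55}]'
python3 -c "
from h import *
st();to(.398,-.2395,.136,90);grab('wrist','w13');grab('scene','s13');crop('s13',270,50,350,150,6.5,'c22');crop('w13',170,100,350,340,3,'c23')"
```

```text
clock: 14.47
position: [0.3959, -0.1483, 0.2144]
tool_rot: [-3.14, -0.0, 1.572]
force: [2.2, 0.6, -0.3]
grip_width: 0.0628
clock: 15.05
position: [0.3978, -0.2384, 0.1825]
tool_rot: [-3.142, -0.001, 1.574]
force: [0.8, 0.1, -1.2]
grip_width: 0.0626
t 15.05 pos [ 0.3978 -0.2384  0.1825] rpy [-1.800e+02 -3.000e-02  9.018e+01] q [ 1.03  0.43 -0.78  2.03  0.4   0.84  1.59] F [ 0.8  0.1 -1.2] w 0.0626
d tool mm [-1.1  0.2 46.5] rotvec [-0.  -0.   0.2]
wrist ['image', 'fovy', 'cx', 'cy', 'view'] 65.60664801251116 254.62349548184105 191.8767231973517
scene ['image', 'fovy', 'cx', 'cy', 'view'] 57.20306307642925 248.65326284117242 196.40842409468206
```

View pics/c22.png

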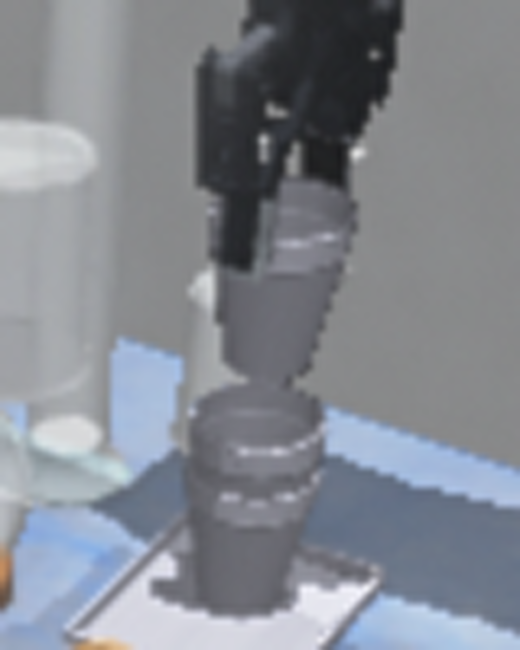

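View pics/c23.png

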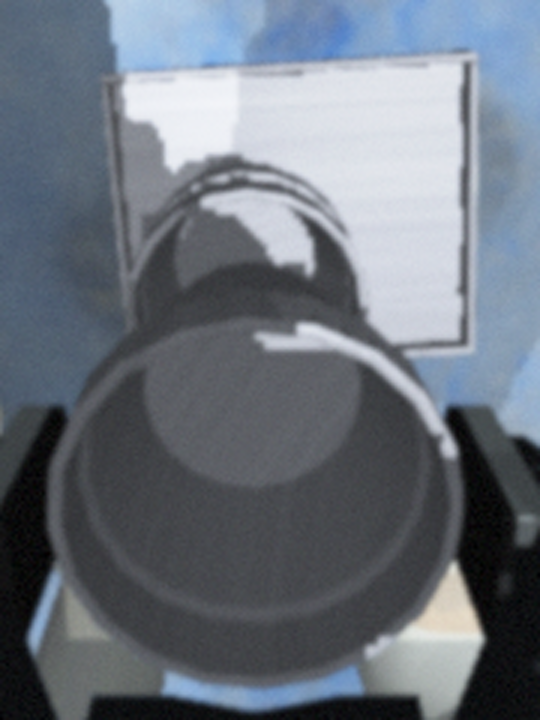

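Held cup is aligned over the stack: floor centre at u≈252 in the crop and stack mouth at 246. Shifting 1.5 mm and lowering.

```bash
python3 -m pendant '[{"dx":-1.5,"dy":0,"dz":12,"ax":0,"ay":0,"az":0,"claw":55},{"dx":-1.5,"dy":0,"dz":24,"ax":0,"ay":0,"az":0,"claw":55},{"dx":-1.5,"dy":0,"dz":34,"ax":0,"ay":0,"az":0,"claw":55},{"dx":-1.5,"dy":0,"dz":42,"ax":0,"ay":0,"az":0,"claw":55},{"dx":-1.5,"dy":0,"dz":42,"ax":0,"ay":0,"az":0,"claw":55},{"dx":-1.5,"dy":0,"dz":42,"ax":0,"ay":0,"az":0,"claw":55}]'
python3 -c "
from h import *
st();grab('scene','s14');crop('s14',270,50,350,150,6.5,'c24')"
```

```text
clock: 15.65
position: [0.3974, -0.241, 0.1398]
tool_rot: [-3.141, -0.001, 1.573]
force: [-0.2, -0.1, -0.8]
grip_width: 0.063
t 15.65 pos [ 0.3974 -0.241   0.1398] rpy [-1.7995e+02 -5.0000e-02  9.0100e+01] q [ 0.99  0.49 -0.73  2.07  0.48  0.75  1.52] F [-0.2 -0.1 -0.8] w 0.063
scene ['image', 'fovy', 'cx', 'cy', 'view'] 57.20306307642925 248.65326284117242 196.40842409468206
```

View pics/c24.png

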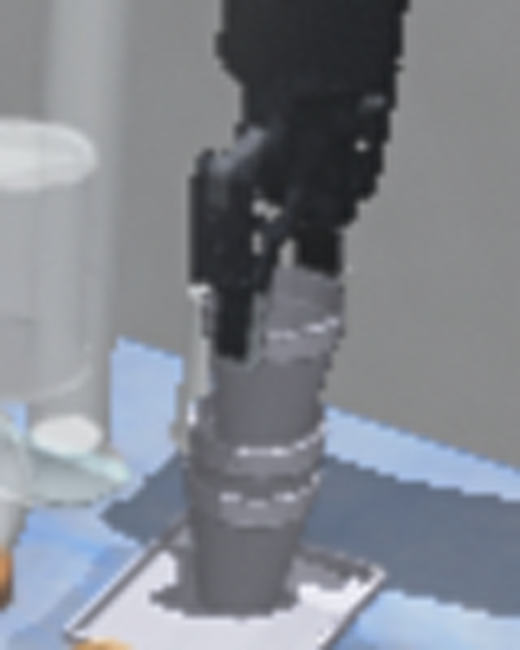

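```bash
python3 -m pendant '[{"dx":0.8,"dy":0.5,"dz":6,"ax":0,"ay":0,"az":0,"claw":55},{"dx":0.8,"dy":0.5,"dz":12,"ax":0,"ay":0,"az":0,"claw":55},{"dx":0.8,"dy":0.5,"dz":18,"ax":0,"ay":0,"az":0,"claw":55},{"dx":0.8,"dy":0.5,"dz":24,"ax":0,"ay":0,"az":0,"claw":55},{"dx":0.8,"dy":0.5,"dz":26,"ax":0,"ay":0,"az":0,"claw":55},{"dx":0.8,"dy":0.5,"dz":26,"ax":0,"ay":0,"az":0,"claw":55}]'
python3 -m pendant '[{"dx":0,"dy":0,"dz":2,"ax":0,"ay":0,"az":0,"claw":55},{"dx":0,"dy":0,"dz":4,"ax":0,"ay":0,"az":0,"claw":55},{"dx":0,"dy":0,"dz":5,"ax":0,"ay":0,"az":0,"claw":55},{"dx":0,"dy":0,"dz":5,"ax":0,"ay":0,"az":0,"claw":55}]'
python3 -m pendant '[{"dx":0,"dy":0,"dz":1,"ax":0,"ay":0,"az":0,"claw":55},{"dx":0,"dy":0,"dz":2,"ax":0,"ay":0,"az":0,"claw":55},{"dx":0,"dy":0,"dz":2.5,"ax":0,"ay":0,"az":0,"claw":55},{"dx":0,"dy":0,"dz":2.5,"ax":0,"ay":0,"az":0,"claw":55}]'
python3 -c "
from h import *
st();grab('scene','s15');crop('s15',270,50,350,150,6.5,'c25')"
```

```text
clock: 16.2
position: [0.3977, -0.2403, 0.1137]
tool_rot: [-3.141, -0.001, 1.572]
force: [-0.4, -0.6, -0.4]
grip_width: 0.0632
clock: 16.53
position: [0.398, -0.2406, 0.1092]
tool_rot: [-3.142, -0.0, 1.572]
force: [-0.1, 0.8, -1.9]
grip_width: 0.0627
clock: 16.87
position: [0.398, -0.2406, 0.1067]
tool_rot: [3.142, -0.0, 1.572]
force: [0.6, 0.7, -0.7]
grip_width: 0.0629
t 16.87 pos [ 0.398  -0.2406  0.1067] rpy [180.    -0.    90.07] q [ 0.94  0.55 -0.69  2.09  0.55  0.69  1.46] F [ 0.6  0.7 -0.7] w 0.0629
scene ['image', 'fovy', 'cx', 'cy', 'view'] 57.20306307642925 248.65326284117242 196.40842409468206
```

View pics/c25.png

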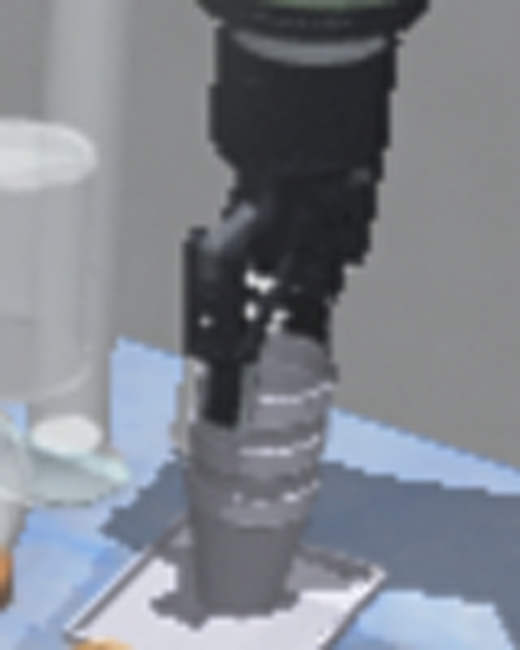

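```bash
python3 -m pendant '[{"dx":0,"dy":0,"dz":1,"ax":0,"ay":0,"az":0,"claw":55},{"dx":0,"dy":0,"dz":2,"ax":0,"ay":0,"az":0,"claw":55},{"dx":0,"dy":0,"dz":2,"ax":0,"ay":0,"az":0,"claw":55}]'
```

```text
clock: 17.17
position: [0.3993, -0.2408, 0.106]
tool_rot: [3.139, 0.001, 1.572]
force: [-3.6, 2.5, 28.2]
grip_width: 0.0629
```

Seated at TCP z = 0.106, as predicted. Backing off the load, then releasing.

```bash
python3 -m pendant '[{"dx":0,"dy":0,"dz":-1.5,"ax":0,"ay":0,"az":0,"claw":55},{"dx":0,"dy":0,"dz":-1.5,"ax":0,"ay":0,"az":0,"claw":66},{"dx":0,"dy":0,"dz":-1.5,"ax":0,"ay":0,"az":0,"claw":72},{"dx":0,"dy":0,"dz":-1.5,"ax":0,"ay":0,"az":0,"claw":85},{"dx":0,"dy":0,"dz":-1.5,"ax":0,"ay":0,"az":0,"claw":85},{"dx":0,"dy":0,"dz":-10,"ax":0,"ay":0,"az":0,"claw":85},{"dx":0,"dy":0,"dz":-30,"ax":0,"ay":0,"az":0,"claw":85},{"dx":0,"dy":0,"dz":-65,"ax":0,"ay":0,"az":0,"claw":85},{"dx":0,"dy":0,"dz":-105,"ax":0,"ay":0,"az":0,"claw":85},{"dx":0,"dy":0,"dz":-145,"ax":0,"ay":0,"az":0,"claw":85}]'
python3 -m pendant '[{"dx":0,"dy":0,"dz":-5,"ax":0,"ay":0,"az":0,"claw":85},{"dx":0,"dy":0,"dz":-5,"ax":0,"ay":0,"az":0,"claw":85},{"dx":0,"dy":0,"dz":-5,"ax":0,"ay":0,"az":0,"claw":85}]'
python3 -c "
from h import *
st();grab('scene','s16');grab('wrist','w16');crop('s16',270,60,350,150,7,'c26');crop('w16',180,90,340,220,5,'c27')
for z in (.077,.103,.129): print(proj('s16',(.396,-.239,z)))"
```

```text
clock: 18.0
position: [0.3976, -0.2397, 0.2518]
tool_rot: [-3.141, -0.002, 1.573]
force: [0.1, 0.0, 0.7]
grip_width: 0.085
clock: 18.25
position: [0.3978, -0.2407, 0.2551]
tool_rot: [3.141, 0.001, 1.572]
force: [-0.2, 0.4, -0.1]
grip_width: 0.0849
t 18.25 pos [ 0.3978 -0.2407  0.2551] rpy [1.7999e+02 4.0000e-02 9.0050e+01] q [ 1.1   0.33 -0.84  1.95  0.29  0.99  1.69] F [-0.2  0.4 -0.1] w 0.0849
scene ['image', 'fovy', 'cx', 'cy', 'view'] 57.20306307642925 248.65326284117242 196.40842409468206
wrist ['image', 'fovy', 'cx', 'cy', 'view'] 65.60664801251116 254.62349548184105 191.8767231973517
(np.float64(309.5009143345776), np.float64(121.92582770040909))
(np.float64(310.4091463950648), np.float64(114.39632728176608))
(np.float64(311.3482915823803), np.float64(106.6105483066602))
```

View pics/c26.png

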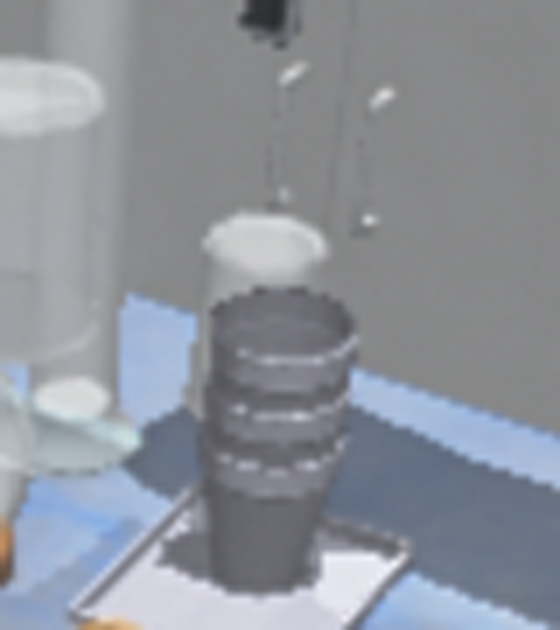

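View pics/c27.png

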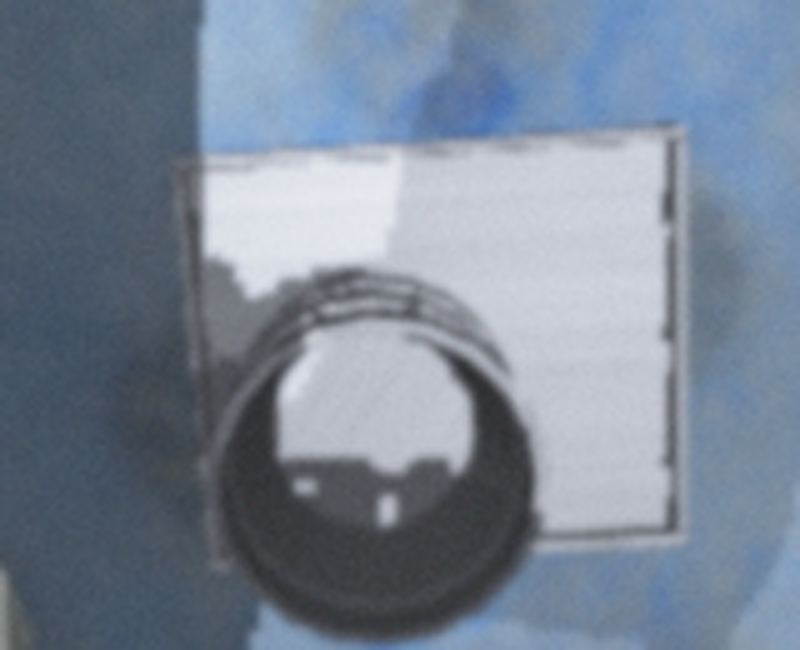

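View pics/s16.png

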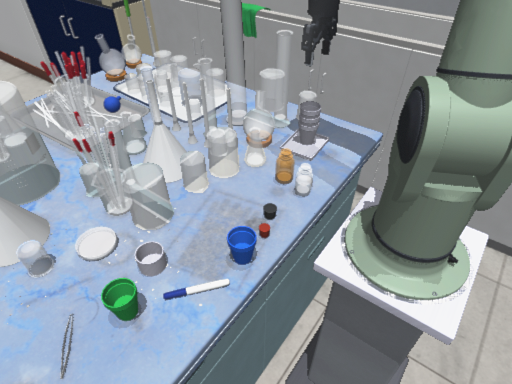

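The stack shows three rims evenly spaced (c26 y≈342, 396 and 445), about 26 mm apart, upright in the tray. The pot is still at (150,258), and the gripper is clear.

```bash
python3 -c "
from workcell import job_done
print(job_done())"
```

```text
the job is handed in; nothing more can be done
None
```

Both loose cups are nested upright in the tray cup: first the one nearest the tray, then the middle one. I handed the job in at about 18.3 s of the 70 s allowed.

**Seating:** Each cup met its stop at the height expected for fully down. The tool point was at z = 0.0836 m (expected 0.083) for the first cup and 0.106 m (expected 0.106) for the second. The highest vertical force I read was 28 N, when the second cup was pressed home.

**Last pictures:** The three rims are evenly spaced at about the expected 26 mm and the stack stands upright. The tray cup is about where it was, the pot and the blue and green cups are not visibly moved, and the open gripper is well above the stack.

**What disagreed:**
- The scene camera put the tray cup about 8–10 mm farther left (+y) than the wrist camera did, probably lens distortion. I used the wrist camera, and the cups went in without side contact.
- The finger opening read 62.7–63 mm on the 64 mm rim band.

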